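# Lock the engraving vice with the open-ended spanner

## Robot

A 7-joint arm with a two-finger parallel gripper is mounted at the origin on the work surface. World frame = base frame: x ahead of the robot, y to its left, z up, the work surface at z = 0. Lengths are in m, angles in rad, forces in N, time in s.
With the tool pointing down it reaches from about 0.425 to 0.925 m from the base axis. Payload 6.8 kg.
Tool frame: the origin (TCP) lies at the very end of the fingers, on their centre line; the grasp point (between the pads) lies 19 mm behind it; z points along the fingers, y is the direction in which the jaws open and shut (so a half turn about z gives the same grasp; the last joint's range is limited). The gripper opens to 85 mm and grips with 20 to 120 N. Pads are 22 mm wide; open, the fingers measure 114 mm over their backs; the gripper's body (76 mm by 85 mm) begins 54 mm behind the grasp point. The pads swing forward as they close: fully open they stand 13 mm farther back than shut.
Start: joints at [1.16, 0.477, 0.022, 1.555, -0.011, 1.109, -0.083], TCP at [0.201, -0.644, 0.231] pointing down, gripper open.
Joint ranges: [-2.96, 2.96], [-0.34, 2.1], [-1.41, 1.46], [0.24, 2.44], [-1.37, 4.51], [0.17, 1.92], [-2.96, 2.96]. Speed limits (rad/s): [2.39, 2.39, 3.14, 3.14, 3.14, 3.14, 3.14].

## Interface

Orientations are given as a rotation vector (axis times angle).
In Python, from workcell import ctrl gives the robot as it stands.
- The arm moves only by the tool play_rows, never from a script. Its argument "rows" is a list of rows, each a list of 7 numbers: the shift along the tool's x, y, z in mm, then the turn, a rotation vector about the tool's x, y, z in rad, then the finger opening in mm, from 0 to 85.4. In form: [[tx, ty, tz, rx, ry, rz, grip], ...]. A call has 1 to 20 rows; each row is the pose to reach, as a shift and turn from the pose measured when the call began, along the tool's axes at that moment; what a row does not reach only later rows make up. A row lasts 1/10 s, in which the tool goes at most 50 mm and 8.59 degrees, less where a joint would pass 70% of its speed; a pose out of reach is approached as far as the arm can. A call with a gripper value outside its range is refused whole. The fingers move at their own pace and stop on an object; "force" is the grip in N (left out, the last holds). Time passes only in rows, so rows that repeat a pose let the fingers close. It gives the time, the measured TCP pose, the force and the opening at its end, in the units of the state.
- ctrl.get_obs(): the state, without advancing time (a new reading comes with each control period).
- ctrl.read_camera(name): name is "side" or "top"; returns a dict with "pixels" (384x512x3 uint8, blue, green, red), "z_map" (384x512 float32, m along the optical axis (not along the pixel's ray), 0 where there is no reading), "K" (3x3 intrinsics, pixels), "dist_coeffs" ([k1, k2, p1, p2, k3] as OpenCV has them; the pictures are not rectified), "rvec" (rotation vector, rad) and "tvec" (3), from world to camera coordinates, as OpenCV has them. Camera axes: x right, y down, z forward; pixel columns grow to the right and rows downward; lengths in m; the calibration is good to about 2 mm. A picture is of the moment at which its call begins.
- ctrl.finish_job(): hands the job in, once; it reports no verdict.
The state is a dict: "time": time; "joint_positions": joint angles; "qd": joint speeds; "joint_torque": joint torques, N m; "eef_pos": TCP position; "eef_rot": TCP orientation; "ft_force": force on the tool from outside, world axes, zero at the start; "torque": the same for the moment, N m; "width": finger opening in m.
Only numpy, scipy, OpenCV 4.12 (cv2) and the standard library are available. Lean on these libraries where they do the work, as an engineer would, in place of code of your own. Each camera call takes 0.05 s, during which the arm holds its last target. There are 200 camera calls.

## Task

The engraving vice has been set to its angle: lock it by tightening the loose nut on the side of its base nearest the mat, clockwise until it comes up solid. The nut fits the larger end of the larger spanner, whose other end is tucked under the cover of the tray: draw it out by the large end, lay it flat on the black mat and let go, then take it again by its small end and tighten the nut with the large jaw. Afterwards lay the spanner flat on the mat again, without dropping it, and leave everything else where it is; do not turn the nut with the fingers.

Things in the scene. Friction and masses are not known exactly. Their poses are not given: they have to be found in the camera images.
- spanner_center (a point): the larger of two plain steel double open-ended spanners (0.22 kg), about 200 mm long, heads 10 mm thick. Point: mid length, width and thickness. Own x runs along the shank to the LARGE end; z up (it starts so). Free shank 20 mm wide, 8 mm thick, from x -59 to +54 mm. At the start it lies on the tray floor, large end out, covered behind about x = -10 mm (+-8)
- spanner_big_jaw (a point): where a nut's axis sits in the large jaw, mid thickness, x = +80 mm on that spanner; same axes. Head 47 mm wide, 25.2 mm between jaws, opening along own +x turned +15 degrees about own z. Jaw faces are parallel from 15 mm behind to 9 mm ahead of this point, then flare 10 degrees for 9 mm more; the head lies within 33 mm of it
- spanner_small_jaw (a point): the same point of the small jaw, x = -80 mm on that spanner: head 37 mm wide, 20 mm between jaws, opening along own -x turned +15 degrees about own z; too small for the nut
- spare_center (a point): the smaller spanner, middle of its length and half-way up: 125 mm between jaw centres, jaws 18 and 14 mm, 8 mm thick; same way round, in the other lane of the tray. To be left alone
- tray: dark sheet-steel spanner tray, fixed. Origin under it; own x points into the covered part. Floor x -145 to +90, y +-102 mm, 4 mm above the bench. Cover over x -23 to +90 mm, from 25 to 30 mm above the bench, walls under it make two lanes 98 mm wide centred at y = +50 and -50 mm; the floor in front of it is open. Which spanner is in which lane varies
- mat: black rubber mat, fixed, 240 (own x) x 130 (own y) x 3 mm; origin under its centre
- vice: grey and aluminium engraving vice on a round swivel base, fixed; slide along own x, black handwheel at +x. Origin under its centre. 86 mm high; base radius 68 mm, above 26 mm all lies within 42 mm of the x axis. An ear 46 mm wide, 18 mm high, sticks out to y = -110 mm with the loose nut; the like nut on the +y side is already tight
- nut_center (a point): the loose steel hex nut, 24 mm across flats, 13 mm high; point at its centre, 27.5 mm above the bench, at own (0, -85 mm) of the vice. A 16 mm stud stands through it to 46 mm above the bench. Own x is parallel to one pair of flats (the others at 60 and 120 degrees); at joint value 0 own x stands 20 degrees anticlockwise of the vice's x
- lock_nut (a joint): turn of the nut in rad, growing clockwise seen from above (tightening); at 1.05 it is tight and comes up solid; starts between 0 and 0.35. It drags a little (0.2 N m) and stays where left. The jaw has play on it: the spanner swings 0.1 to 0.2 rad before the nut follows. The spanner's handle has room to swing at least 40 degrees either side of the vice's own -y
- blank: square aluminium blank, 70 x 70 x 6 mm, loose, to be left alone; origin under its centre
- oil: small white oil bottle, 44 mm across, 105 mm high, loose, to be left alone; origin under its centre
- pin_box: black box of holding pins, 90 x 120 x 22 mm, loose, to be left alone; origin under its centre
Things that resemble listed ones, but are neither listed nor needed, are in the scene too. What is shaped like the part that bears spanner_center but brown or orange is not meant.

How it is judged:
On the way, in this order (a step that is already met when the one before it is completed fails the run):
1. the larger spanner, out of the tray, lies flat on the mat (its middle over the mat), at rest and let go (x of spanner_center in the frame of mat between -0.12 and 0.12 m and y of spanner_center in the frame of mat between -0.065 and 0.065 m and height (world z) of spanner_center below 0.014 m and angle between spanner_center's own z axis and vertical below 0.12 rad and linear speed of spanner below 0.02 m/s and contact force between the fingers and spanner below 0.1 N), for 0.2 s.
2. the nut is tight (within 0.09 rad of solid), with the large jaw on it and the spanner held in its small-end half (value of joint lock_nut above 0.96 rad and horizontal distance between spanner_big_jaw and nut_center below 0.015 m and contact force between the fingers and spanner above 0.5 N and x of the grasp point in the frame of spanner_center below 0 m), for 0.1 s.
At the end, for the whole second after the job is handed in: the nut is tight (joint above 0.96 of 1.05 rad) and the larger spanner lies flat (within 0.12 rad) and at rest on the mat, its middle over the mat, let go (all of step 1 and value of joint lock_nut above 0.96 rad); the robot touches nothing.
It fails at once if the nut is pushed by the fingers themselves (contact force between the fingers and lock_nut above 2 N).
It fails at once if the spanner is let go in the air (its middle more than 60 mm above the bench) (height (world z) of spanner_center above 0.06 m and contact force between the fingers and spanner below 0.05 N).
It fails at once if the smaller spanner, the blank, the oil bottle or the pin box is moved by more than 30 mm (distance of any of spare_center, blank, oil, pin_box from where it was at the start of the episode above 0.03 m).
It also fails if it takes over 64 s, if anything falls off the work surface, if the arm or the gripper's body presses on something with over 40 N, if the wrist force passes 120 N, or if a joint passes its speed limit or range.

## Working session

There is one attempt and no reset: what is moved stays moved. The work goes in short steps, Python scripts to look and compute and a tool call to move; the robot and the scene stay as the last step left them, time stands still between calls to the robot, and variables do not carry over. Pictures are saved under pics/ and viewed, about 8 in all and at most 12, crops included, and the job is handed in when it is done.

Besides the shell and the picture viewer there is one more tool, called after "Emit:" by a JSON object that holds its "op" and its "data". play_rows: Moves the arm, as the interface text tells. Its arguments: {"type":"object","properties":{"rows":{"type":"array"},"force":{"type":"number"}},"required":["rows"]}

```bash
mkdir -p pics; ls
cat > h.py <<'E'
import numpy as np, cv2
from workcell import ctrl
from scipy.spatial.transform import Rotation as R
def cam(n):
    c=ctrl.read_camera(n); 
    for k in("K","dist_coeffs","rvec","tvec"): c[k]=np.array(c[k],float)
    return c
def world(c):
    h,w=c["z_map"].shape
    uv=np.stack(np.meshgrid(np.arange(w),np.arange(h)),-1).reshape(-1,1,2).astype(float)
    n=cv2.undistortPoints(uv,c["K"],c["dist_coeffs"]).reshape(h,w,2)
    z=c["z_map"][...,None]
    P=np.concatenate([n*z,z],-1)
    M=R.from_rotvec(c["rvec"].ravel()).as_matrix()
    W=(P-c["tvec"].ravel())@M
    W[c["z_map"]==0]=np.nan
    return W
def topdown(cs,x0,x1,y0,y1,s=0.001,z=0.0):
    # rectified image on plane z: rows: x decreasing down, columns: y decreasing right
    X,Y=np.meshgrid(np.arange(x1,x0,-s),np.arange(y1,y0,-s),indexing='ij')
    p=np.stack([X,Y,0*X+z],-1).reshape(-1,1,3)
    uv,_=cv2.projectPoints(p,cs["rvec"],cs["tvec"],cs["K"],cs["dist_coeffs"])
    m=uv.reshape(*X.shape,2).astype(np.float32)
    return cv2.remap(cs["pixels"],m[...,0],m[...,1],cv2.INTER_LINEAR)
def pose():
    o=ctrl.get_obs(); return np.array(o["eef_pos"]),R.from_rotvec(o["eef_rot"]),o
E
python3 - <<'E'
from h import *
for n in("top","side"):
    c=cam(n); cv2.imwrite(f"pics/{n}0.png",c["pixels"]); W=world(c)
    print(n,np.round(-R.from_rotvec(c["rvec"].ravel()).as_matrix().T@c["tvec"].ravel(),3))
    for v,u in((20,20),(20,490),(190,256),(360,20),(360,490)): print(v,u,np.round(W[v,u],3))
o=pose(); print(o[0],o[1].as_matrix().round(3),o[2]["width"])
E
```

```text
pics
top [ 0.363 -0.095  1.209]
20 20 [ 1.59   1.372 -0.749]
20 490 [ 1.606 -1.434 -0.749]
190 256 [ 0.497 -0.079  0.002]
360 20 [-0.084  0.696 -0.001]
360 490 [ 0.168 -0.453  0.636]
side [ 0.425 -1.185  0.78 ]
20 20 [ 0.163 -0.542  0.659]
20 490 [2.046 1.431 0.223]
190 256 [0.527 0.031 0.004]
360 20 [-0.018 -0.572  0.001]
360 490 [ 0.949 -0.659  0.002]
[ 0.20112338 -0.64378798  0.23041615] [[ 0.955  0.298 -0.001]
 [ 0.298 -0.955  0.002]
 [-0.    -0.002 -1.   ]] 0.08548151205927872
```

View pics/top0.png

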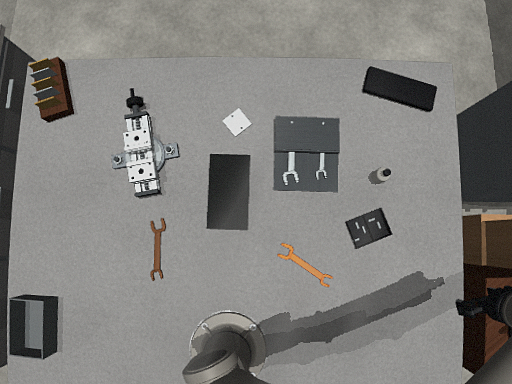

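View pics/side0.png

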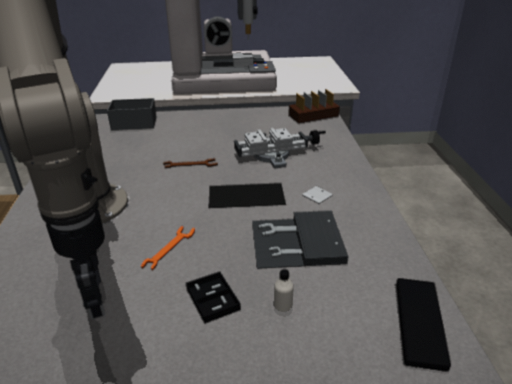

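The top view shows the larger spanner in the tray's left lane (jaw at about (291,178)), the mat at (228,192), and the vice at (142,155) with its near-mat nut at about (171,150). The side view agrees. The brown and orange spanners are decoys.

Run:
```python
from h import *
c=cam("top"); W=world(c); g=c["pixels"].astype(int).sum(2)/3
def box(sel):
    n,l,s,_=cv2.connectedComponentsWithStats(sel.astype(np.uint8)); k=1+np.argmax(s[1:,4]); return l==k
def region(u0,u1,v0,v1):
    m=np.zeros(g.shape,bool); m[v0:v1,u0:u1]=1; return m
m=box(region(195,262,140,240)&(g<75)); 
def rect(P):
    r=cv2.minAreaRect((P[:,:2]*1000).astype(np.float32)); return r
print("mat",rect(W[m]),np.nanmean(W[m][:,2]))
t=box(region(265,350,105,200)&(W[...,2]<.2)&(g<85)); print("tray",rect(W[t]))
s=box(region(276,306,152,191)&(g>110)); P=W[s]; print("spanner px",s.sum(),rect(P),np.nanmedian(P[:,2]))
s2=box(region(311,335,152,185)&(g>110)); print("spare",s2.sum(),rect(W[s2]))
v=region(100,195,85,205)&(W[...,2]>.006); v=box(v); Pv=W[v]
hi=Pv[Pv[:,2]>.055]; print("vice hi",rect(hi))
cv2.imwrite("pics/td_a.png",np.hstack([cv2.resize(topdown(c,.38,.70,.10,.40,.001,.034),None,fx=1.25,fy=1.25),cv2.resize(topdown(c,.45,.61,-.30,-.10,.001,.009),(500,400))]))
```

```text
mat ((491.88323974609375, 7.3464202880859375), (118.43260955810547, 246.6663360595703), 82.9271469116211) 0.0022733057934439184
tray ((613.2752075195312, -235.49295043945312), (205.77227783203125, 233.73338317871094), 89.43197631835938)
spanner px 236 ((568.0489501953125, -181.30731201171875), (100.8508071899414, 49.719966888427734), 8.987876892089844) 0.012022701499111117
spare 122 ((576.012939453125, -280.7329406738281), (82.90633392333984, 32.23125457763672), 4.850642681121826)
vice hi ((641.6875, 289.70648193359375), (345.3437805175781, 85.5860366821289), 11.280020713806152)
```

View pics/td_a.png

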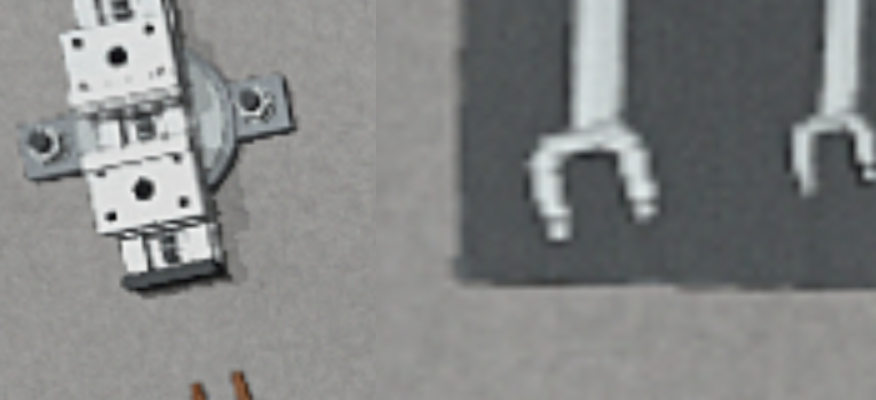

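The crop shows the large jaw at about (598,190), its shank running straight up at about column 599, and the loose nut at about (255,101) on the vice's right ear. Next I refine the shank line and write a move helper.

```bash
cat >> h.py <<'E'
def row(x,y,z,yaw,grip,p=None,r=None):
    """row for target TCP (m), tool-x yaw (deg), tool down"""
    if p is None: p,r,_=pose()
    a=np.radians(yaw); T=R.from_matrix([[np.cos(a),np.sin(a),0],[np.sin(a),-np.cos(a),0],[0,0,-1]])
    d=r.inv().apply(np.array([x,y,z])-p)*1000; w=(r.inv()*T).as_rotvec()
    print([*np.round(d,1).tolist(),*np.round(w,3).tolist(),grip])
def here():
    p,r,o=pose(); X=r.as_matrix()
    print("t",round(o["time"],2),"p",p.round(4),"yaw",round(np.degrees(np.arctan2(X[1,0],X[0,0])),2),"tilt",X[:2,2].round(3),"F",np.round(o["ft_force"],1),"w",round(o["width"],4),"q",np.round(o["joint_positions"],2))
E
python3 - <<'E'
from h import *
c=cam("top"); im=cv2.cvtColor(topdown(c,.45,.66,-.30,-.10,.0005,.013),cv2.COLOR_BGR2GRAY).astype(float)
def X(i): return .66-.0005*i
def Y(j): return -.10-.0005*j
for i in range(60,400,12):
    js=np.where(im[i,110:300]>115)[0]+110
    if len(js): print(round(X(i),3),len(js)*.5,Y(js.min()).round(4),Y(js.max()).round(4),Y(js.mean()).round(4))
row(.58,-.19,.12,180,50)
here()
E
```

```text
0.618 19.5 -0.1795 -0.1985 -0.189
0.612 20.0 -0.179 -0.1985 -0.1888
0.606 20.5 -0.1785 -0.1985 -0.1885
0.6 20.5 -0.1785 -0.1985 -0.1885
0.594 20.0 -0.1785 -0.198 -0.1882
0.588 20.5 -0.178 -0.198 -0.188
0.582 21.0 -0.178 -0.1985 -0.1882
0.576 21.0 -0.178 -0.1985 -0.1882
0.57 21.0 -0.1775 -0.198 -0.1878
0.564 19.5 -0.1775 -0.1965 -0.187
0.558 23.5 -0.177 -0.2 -0.1885
0.552 41.5 -0.1645 -0.2055 -0.185
0.546 25.5 -0.161 -0.208 -0.1839
0.54 23.5 -0.1615 -0.2085 -0.1853
0.534 24.5 -0.162 -0.2115 -0.187
0.528 19.5 -0.164 -0.21 -0.1846
0.522 8.5 -0.168 -0.176 -0.172
0.516 9.5 -0.168 -0.177 -0.1725
0.492 95.0 -0.155 -0.2495 -0.2023
0.486 95.0 -0.155 -0.2495 -0.2023
0.48 95.0 -0.155 -0.2495 -0.2023
0.474 95.0 -0.155 -0.2495 -0.2023
0.468 95.0 -0.155 -0.2495 -0.2023
0.462 95.0 -0.155 -0.2495 -0.2023
[497.0, -320.2, 111.0, -0.0, -0.002, -2.839, 50]
t 0.2 p [ 0.2011 -0.644   0.2307] yaw 17.35 tilt [-0.     0.001] F [-0.5 -0.   0.3] w 0.0854 q [ 1.16  0.48  0.02  1.56 -0.01  1.11 -0.08]
```

Emit:
{"op": "play_rows", "data": {"rows": [[480,-300,20,0,0,-2.83,50],[480,-300,20,0,0,-2.83,50],[480,-300,20,0,0,-2.83,50],[480,-300,20,0,0,-2.83,50],[480,-300,20,0,0,-2.83,50],[480,-300,20,0,0,-2.83,50],[480,-300,20,0,0,-2.83,50],[480,-300,20,0,0,-2.83,50],[480,-300,20,0,0,-2.83,50],[480,-300,20,0,0,-2.83,50],[495,-318,60,0,0,-2.83,50],[495,-318,100,0,0,-2.83,50],[495,-318,110,0,0,-2.83,50],[495,-318,110,0,0,-2.83,50],[495,-318,110,0,0,-2.83,50],[495,-318,110,0,0,-2.83,50],[495,-318,110,0,0,-2.83,50],[495,-318,110,0,0,-2.83,50],[495,-318,110,0,0,-2.83,50],[495,-318,110,0,0,-2.83,50]]}}

```text
time: 2.2
eef_pos: [0.5785, -0.193, 0.1207]
eef_rot: [-0.013, -3.141, -0.002]
ft_force: [-0.9, 0.2, 0.3]
width: 0.05
```

Run:
```python
from h import *
here(); row(.576,-.1882,.0065,179,45)
```

```text
t 2.2 p [ 0.5785 -0.193   0.1207] yaw 179.53 tilt [-0.001  0.002] F [-0.9  0.2  0.3] w 0.05 q [ 0.75  0.6  -0.72  1.77  0.47  0.95  1.39]
[2.5, 4.6, 114.2, 0.002, -0.001, 0.009, 45]
```

Emit:
{"op": "play_rows", "data": {"rows": [[2.5,4.6,45,0,0,0.009,45],[2.5,4.6,80,0,0,0.009,45],[2.5,4.6,100,0,0,0.009,45],[2.5,4.6,112,0,0,0.009,45],[2.5,4.6,112,0,0,0.009,45],[2.5,4.6,112,0,0,0.009,10],[2.5,4.6,112,0,0,0.009,10],[2.5,4.6,112,0,0,0.009,10],[2.5,4.6,112,0,0,0.009,10],[2.5,4.6,112,0,0,0.009,10],[2.5,4.6,112,0,0,0.009,10]], "force": 90}}

```text
time: 3.3
eef_pos: [0.5772, -0.1883, 0.0105]
eef_rot: [0.028, 3.14, 0.001]
ft_force: [-1.2, -0.5, 6.1]
width: 0.0153
```

Run:
```python
from h import *
here(); c=cam("side"); cv2.imwrite("pics/s1.png",cv2.resize(c["pixels"][180:280,220:370],None,fx=4,fy=4,interpolation=cv2.INTER_CUBIC))
```

```text
t 3.3 p [ 0.5772 -0.1883  0.0105] yaw 178.98 tilt [0.002 0.001] F [-1.2 -0.5  6.1] w 0.0153 q [ 0.67  0.74 -0.63  1.83  0.6   0.77  1.27]
```

View pics/s1.png

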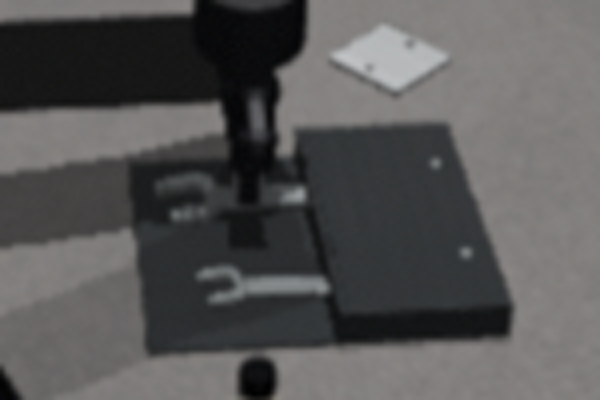

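The crop shows the fingers over the shank at about (250,190). The 15 mm width means the tips slid up over the shank, so I reopen, go lower and regrip.

Emit:
{"op": "play_rows", "data": {"rows": [[0,0,-5,0,0,0,40],[0,0,-5,0,0,0,40],[0,0,-5,0,0,0,40],[0,0,3,0,0,0,40],[0,0,6,0,0,0,40],[0,0,6,0,0,0,40],[0,0,6,0,0,0,10],[0,0,6,0,0,0,10],[0,0,6,0,0,0,10],[0,0,6,0,0,0,10],[0,0,6,0,0,0,10],[0,0,6,0,0,0,10]], "force": 90}}

```text
time: 4.55
eef_pos: [0.5773, -0.1884, 0.0047]
eef_rot: [0.028, 3.139, 0.001]
ft_force: [-0.8, -0.2, 3.8]
width: 0.0167
```

Run:
```python
from h import *
here()
```

```text
t 4.55 p [ 0.5773 -0.1884  0.0047] yaw 178.97 tilt [0.002 0.001] F [-0.8 -0.2  3.8] w 0.0167 q [ 0.67  0.74 -0.62  1.84  0.61  0.76  1.27]
```

Emit:
{"op": "play_rows", "data": {"rows": [[0,0,-3,0,0,0,10],[10,0,-3,0,0,0,10],[20,0,-3,0,0,0,10],[30,0,-3,0,0,0,10],[30,0,-3,0,0,0,10]], "force": 100}}

```text
time: 5.05
eef_pos: [0.5446, -0.1882, 0.0071]
eef_rot: [-0.029, -3.141, -0.0]
ft_force: [-0.4, 0.6, -1.5]
width: 0.0166
```

Run:
```python
from h import *
here(); c=cam("side"); a=cv2.resize(c["pixels"][180:280,220:370],None,fx=4,fy=4,interpolation=cv2.INTER_CUBIC)
cv2.imwrite("pics/s2.png",a)
```

```text
t 5.05 p [ 0.5446 -0.1882  0.0071] yaw 178.95 tilt [-0.001  0.   ] F [-0.4  0.6 -1.5] w 0.0166 q [ 0.7   0.71 -0.63  1.91  0.61  0.73  1.26]
```

View pics/s2.png

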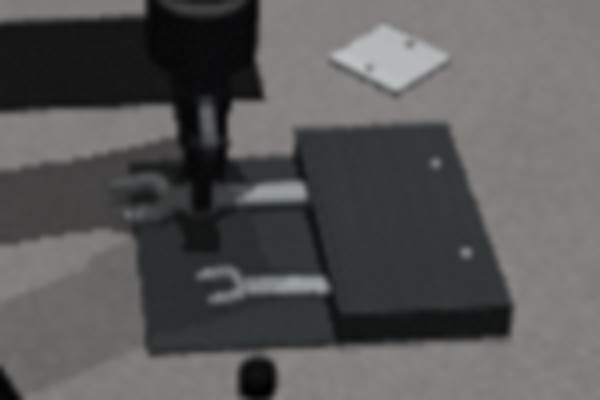

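The spanner came along with the fingers (jaw now at about (140,195)). I draw it fully out, lift it and carry it to the mat.

Emit:
{"op": "play_rows", "data": {"rows": [[25,0,-2,0,0,0,10],[50,0,-3,0,0,0,10],[75,0,-3,0,0,0,10],[98,0,-3,0,0,0,10],[98,0,-25,0,0,0,10],[98,0,-45,0,0,0,10],[98,0,-45,0,0,0,10]]}}

```text
time: 5.8
eef_pos: [0.4501, -0.1869, 0.0546]
eef_rot: [0.029, 3.136, -0.002]
ft_force: [0.3, 0.6, -1.5]
width: 0.0167
```

Run:
```python
from h import *
here(); row(.470,.036,.03,125,10); row(.470,.036,.005,125,10)
```

```text
t 5.8 p [ 0.4501 -0.1869  0.0546] yaw 178.94 tilt [ 0.006 -0.001] F [ 0.3  0.6 -1.5] w 0.0167 q [ 0.84  0.53 -0.7   2.1   0.54  0.69  1.33]
[-15.6, 223.2, 24.4, 0.001, 0.006, 0.941, 10]
[-15.5, 223.3, 49.4, 0.001, 0.006, 0.941, 10]
```

Emit:
{"op": "play_rows", "data": {"rows": [[-10,40,5,0,0,0.1,10],[-15,80,10,0,0,0.25,10],[-15,120,15,0,0,0.4,10],[-15,160,20,0,0,0.55,10],[-15,200,24,0,0.006,0.7,10],[-15,223,24,0,0.006,0.85,10],[-15,223,24,0,0.006,0.94,10],[-15,223,24,0,0.006,0.94,10],[-15,223,34,0,0.006,0.94,10],[-15,223,42,0,0.006,0.94,10],[-15,223,46,0,0.006,0.94,10],[-15,223,48,0,0.006,0.94,10],[-15,223,49,0,0.006,0.94,10],[-15,223,49,0,0.006,0.94,10]]}}

```text
time: 7.2
eef_pos: [0.4695, 0.0356, 0.0053]
eef_rot: [-1.448, -2.787, -0.002]
ft_force: [-0.2, 0.2, -1.7]
width: 0.0168
```

Run:
```python
from h import *
here()
c=cam("side"); cv2.imwrite("pics/s3.png",cv2.resize(c["pixels"][150:250,180:330],None,fx=4,fy=4,interpolation=cv2.INTER_CUBIC))
```

```text
t 7.2 p [0.4695 0.0356 0.0053] yaw 125.09 tilt [0.    0.001] F [-0.2  0.2 -1.7] w 0.0168 q [ 0.15  0.55 -0.43  2.17  0.45  0.51 -0.01]
```

View pics/s3.png

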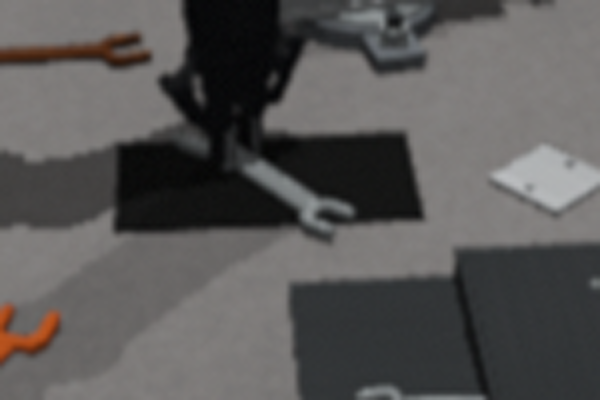

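The spanner lies diagonally over the mat, with its small end at about (325,215). I lower it to contact, release and rise.

Emit:
{"op": "play_rows", "data": {"rows": [[0,0,1,0,0,0,10],[0,0,2,0,0,0,10],[0,0,2,0,0,0,10],[0,0,2,0,0,0,22],[0,0,2,0,0,0,40],[0,0,2,0,0,0,45],[0,0,2,0,0,0,45],[0,0,-5,0,0,0,45],[0,0,-30,0,0,0,45],[0,0,-60,0,0,0,45],[-60,0,-100,0,0,0,45],[-110,0,-130,0,0,0,45],[-150,0,-150,0,0,0,45],[-150,0,-150,0,0,0,45]]}}

```text
time: 8.65
eef_pos: [0.5584, -0.0915, 0.1584]
eef_rot: [1.452, 2.78, 0.004]
ft_force: [0.1, -0.3, 0.1]
width: 0.045
```

Run:
```python
from h import *
here()
c=cam("top"); im=topdown(c,.37,.65,-.12,.24,.0005,.008); cv2.imwrite("pics/t4.png",im)
```

```text
t 8.65 p [ 0.5584 -0.0915  0.1584] yaw 124.84 tilt [ 0.005 -0.   ] F [ 0.1 -0.3  0.1] w 0.045 q [ 0.46  0.43 -0.52  1.87  0.26  0.91  0.43]
```

View pics/t4.png

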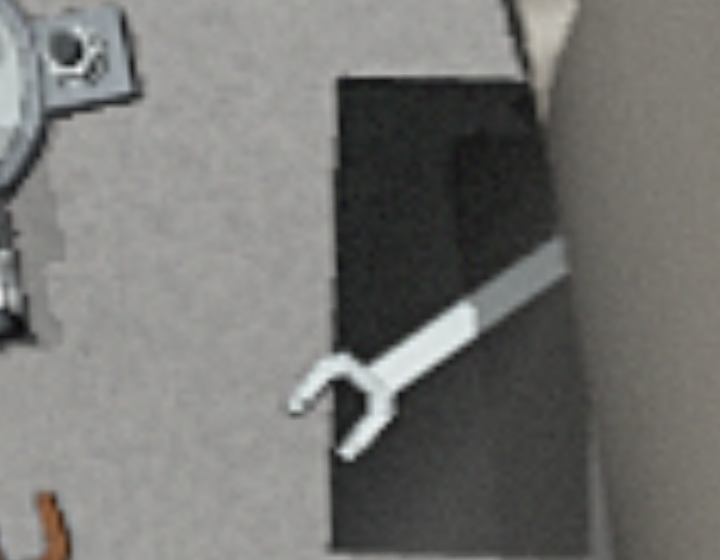

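The top view shows the spanner flat on the mat, large jaw at about (345,400), yaw about 125°. The arm hides its small end. The nut is at about (72,50). I fit the shank line and take one close look at the nut from both cameras.

Run:
```python
from h import *
c=cam("top"); im=cv2.cvtColor(topdown(c,.37,.65,-.12,.24,.0005,.012),cv2.COLOR_BGR2GRAY).astype(float)
pts=[]
for d in np.arange(-.02,.05,.004):   # along own x from nominal centre
    a=np.radians(125); u=np.array([np.cos(a),np.sin(a)]); n=np.array([-u[1],u[0]])
    t=np.arange(-.02,.02,.0005); q=np.array([.49,.007])+d*u+t[:,None]*n
    v=cv2.remap(im.astype(np.float32),((.24-q[:,1])/.0005).astype(np.float32)[:,None],((.65-q[:,0])/.0005).astype(np.float32)[:,None],cv2.INTER_LINEAR).ravel()
    w=t[v>95]; 
    if len(w)>20: pts.append((d,w.mean(),np.ptp(w)))
pts=np.array(pts); print(pts.round(4)[::4]); k=np.polyfit(pts[:,0],pts[:,1],1); print("yaw",125+np.degrees(np.arctan(k[0])),"lateral",k[1])
q=np.arange(.03,.12,.001); a=np.radians(125);u=np.array([np.cos(a),np.sin(a)]);n=np.array([-u[1],u[0]])
print([(round(d,3),int(im[int((.65-p[0])/.0005),int((.24-p[1])/.0005)])) for d in np.arange(.046,.084,.003) for p in [np.array([.49,.007])+d*u+k[1]*n]])
s=cam("side")
A=[cv2.resize(topdown(x,.59,.65,.165,.225,.001,.034),(400,400),interpolation=cv2.INTER_CUBIC) for x in(c,s)]
cv2.imwrite("pics/nut.png",np.hstack(A))
```

```text
[[-0.02    0.0008  0.0175]
 [-0.004   0.0003  0.0195]
 [ 0.012   0.0008  0.0195]
 [ 0.028   0.0005  0.02  ]
 [ 0.044   0.0003  0.0195]]
yaw 124.74500885671611 lateral 0.0004928620571035609
[(np.float64(0.046), 223), (np.float64(0.049), 221), (np.float64(0.052), 201), (np.float64(0.055), 195), (np.float64(0.058), 209), (np.float64(0.061), 151), (np.float64(0.064), 34), (np.float64(0.067), 32), (np.float64(0.07), 48), (np.float64(0.073), 38), (np.float64(0.076), 38), (np.float64(0.079), 48), (np.float64(0.082), 96)]
```

View pics/nut.png

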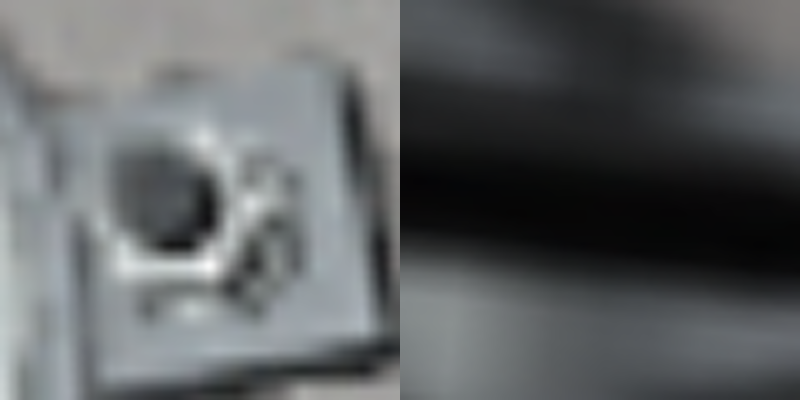

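The left crop shows the nut's top face as a bright hex centred at about (167,188). Its near edge is horizontal along row 267, so q is close to 0. The side crop is blocked by the arm. Depth centroids will give the nut centre, and I work out the regrasp.

Run:
```python
from h import *
c=cam("top"); W=world(c)
def near(x,y,r,z0,z1):
    m=(np.hypot(W[...,0]-x,W[...,1]-y)<r)&(W[...,2]>z0)&(W[...,2]<z1); return W[m]
for x,y in((.619,.198),(.588,.365)):
    for z0,z1 in((.040,.052),(.029,.038)):
        P=near(x,y,.022,z0,z1); print(x,z0,len(P),P.mean(0).round(4),((P.min(0)+P.max(0))/2).round(4))
    P=near(x,y,.04,.013,.0215); print("ear",len(P),[np.round(v,1) for v in cv2.minAreaRect((P[:,:2]*1000).astype(np.float32))])
here(); row(.5164,-.0318,.08,124.8,45); row(.5164,-.0318,.0045,124.8,45)
```

```text
0.619 0.04 20 [0.6193 0.1996 0.0454] [0.6196 0.2001 0.0453]
0.619 0.029 29 [0.6174 0.1975 0.0337] [0.6185 0.2005 0.0335]
ear 157 [array([621.7, 204. ]), array([56.3, 59.7]), np.float64(19.0)]
0.588 0.04 23 [0.5869 0.3652 0.045 ] [0.5872 0.366  0.0458]
0.588 0.029 29 [0.5851 0.361  0.0332] [0.5864 0.3636 0.0334]
ear 112 [array([587.2, 366.1]), array([48. , 49.7]), np.float64(10.5)]
t 8.85 p [ 0.5554 -0.0872  0.1556] yaw 125.04 tilt [0.001 0.002] F [-0.4  0.2 -0.5] w 0.0446 q [ 0.46  0.43 -0.52  1.87  0.26  0.91  0.42]
[67.6, -0.2, 75.6, 0.001, -0.001, 0.004, 45]
[67.5, -0.3, 151.1, 0.001, -0.001, 0.004, 45]
```

Emit:
{"op": "play_rows", "data": {"rows": [[50,0,40,0,0,0,45],[67.5,0,80,0,0,0.004,45],[67.5,-0.3,115,0,0,0.004,45],[67.5,-0.3,135,0,0,0.004,45],[67.5,-0.3,148,0,0,0.004,45],[67.5,-0.3,151,0,0,0.004,45],[67.5,-0.3,151,0,0,0.004,45],[67.5,-0.3,151,0,0,0.004,10],[67.5,-0.3,151,0,0,0.004,10],[67.5,-0.3,151,0,0,0.004,10],[67.5,-0.3,151,0,0,0.004,10],[67.5,-0.3,151,0,0,0.004,10],[67.5,-0.3,130,0,0,0.004,10],[67.5,-0.3,110,0,0,0.004,10],[67.5,-0.3,110,0,0,0.004,10]], "force": 110}}

```text
time: 10.35
eef_pos: [0.5186, -0.032, 0.0483]
eef_rot: [1.454, 2.78, 0.007]
ft_force: [0.2, -0.2, -1.9]
width: 0.0155
```

```bash
cat >> h.py <<'E'
N=np.array([.6192,.1994]); L=.125
def tgt(yaw,back,off=0,z=.0,dyaw=0):
    """TCP for jaw point 'back' m short of nut along opening axis, spanner yaw deg"""
    a=np.radians(yaw); o=a+np.radians(15)
    j=N-back*np.array([np.cos(o),np.sin(o)])+off*np.array([-np.sin(o),np.cos(o)])
    return j-L*np.array([np.cos(a),np.sin(a)])
E
python3 - <<'E'
from h import *
here()
for n in("side","top"):
    c=cam(n); W=world(c)
    if n=="top":
        a=np.radians(124.8);u=np.array([np.cos(a),np.sin(a)]);p=pose()[0]
        for d in(.02,.035,.05,.065,.08,.1,.115):
            q=p[:2]+d*u; m=np.hypot(W[...,0]-q[0],W[...,1]-q[1])<.007
            print(d,m.sum(),np.round(np.nanmedian(W[m][:,2]),4) if m.any() else '')
row(*tgt(134,.075),.09,134,10)
E
```

```text
t 10.35 p [ 0.5186 -0.032   0.0483] yaw 124.78 tilt [0.006 0.002] F [ 0.2 -0.2 -1.9] w 0.0155 q [ 0.32  0.52 -0.47  2.04  0.38  0.65  0.21]
0.02 26 0.4398
0.035 32 0.444
0.05 9 0.4084
0.065 7 0.0506
0.08 18 0.0513
0.1 17 0.051
0.115 7 -0.0
[-59.9, 267.2, -43.4, 0.002, 0.0, -0.161, 10]
```

The spanner is held level but shallow. I set it down and regrip deeper.

Emit:
{"op": "play_rows", "data": {"rows": [[0,0,25,0,0,0,10],[0,0,38,0,0,0,10],[0,0,42,0,0,0,10],[0,0,42,0,0,0,10],[0,0,42,0,0,0,30],[0,0,42,0,0,0,35],[0,0,44,0,0,0,35],[0,0,45,0,0,0,35],[0,0,45,0,0,0,35],[0,0,45,0,0,0,35]], "force": 110}}

```text
time: 11.45
eef_pos: [0.5168, -0.0321, 0.0021]
eef_rot: [1.455, 2.783, 0.002]
ft_force: [-6.0, 0.5, 22.7]
width: 0.0348
```

Run:
```python
from h import *
here()
```

```text
t 11.45 p [ 0.5168 -0.0321  0.0021] yaw 124.79 tilt [0.001 0.   ] F [-6.   0.5 22.7] w 0.0348 q [ 0.28  0.6  -0.42  2.06  0.44  0.57  0.15]
```

Emit:
{"op": "play_rows", "data": {"rows": [[0,0,-1.8,0,0,0,35],[0,0,-1.8,0,0,0,10],[0,0,-1.8,0,0,0,10],[0,0,-1.8,0,0,0,10],[0,0,-1.8,0,0,0,10],[0,0,-1.8,0,0,0,10],[0,0,-1.8,0,0,0,10]], "force": 110}}

```text
time: 12.15
eef_pos: [0.5168, -0.0321, 0.0041]
eef_rot: [1.455, 2.783, 0.001]
ft_force: [-3.2, -0.1, 11.2]
width: 0.0162
```

Run:
```python
from h import *
here(); row(*tgt(134,.075),.09,134,10)
```

```text
t 12.15 p [ 0.5168 -0.0321  0.0041] yaw 124.81 tilt [0.001 0.   ] F [-3.2 -0.1 11.2] w 0.0162 q [ 0.28  0.6  -0.42  2.06  0.44  0.57  0.15]
[-60.3, 267.0, -85.6, 0.001, 0.001, -0.16, 10]
```

Emit:
{"op": "play_rows", "data": {"rows": [[0,0,-30,0,0,0,10],[0,0,-60,0,0,0,10],[-10,30,-85,0,0,0,10],[-20,70,-85,0,0,-0.04,10],[-30,110,-85,0,0,-0.08,10],[-40,150,-85,0,0,-0.12,10],[-50,190,-85,0,0,-0.16,10],[-60,230,-85,0,0,-0.16,10],[-60,255,-85,0,0,-0.16,10],[-60,267,-85,0,0,-0.16,10],[-60,267,-85,0,0,-0.16,10],[-60,267,-85,0,0,-0.16,10]]}}

```text
time: 13.35
eef_pos: [0.7691, 0.0707, 0.0878]
eef_rot: [-1.227, -2.891, 0.002]
ft_force: [-0.6, -0.6, -2.5]
width: 0.0165
```

Run:
```python
from h import *
here(); p,r,o=pose()
c=cam("top"); W=world(c)
a=np.radians(134);u=np.array([np.cos(a),np.sin(a)]);n=np.array([-u[1],u[0]])
P=W.reshape(-1,3); d=(P[:,:2]-p[:2])@u; l=(P[:,:2]-p[:2])@n
m=(P[:,2]>.06)&(P[:,2]<.13)&(abs(l)<.04)&(d>.05)&(d<.17); Q=np.c_[d,l,P[:,2]][m]
for a0 in np.arange(.05,.165,.008):
    q=Q[(Q[:,0]>=a0)&(Q[:,0]<a0+.008)]
    if len(q): print(round(a0+.004,3),len(q),"l",q[:,1].min().round(4),q[:,1].max().round(4),q[:,1].mean().round(4),"z",np.median(q[:,2]).round(4))
cv2.imwrite("pics/t5.png",cv2.resize(c["pixels"][110:210,110:240],None,fx=5,fy=5,interpolation=cv2.INTER_CUBIC))
row(*tgt(134,.075),.028,134,10)
```

```text
t 13.35 p [0.7691 0.0707 0.0878] yaw 133.99 tilt [-0.001 -0.001] F [-0.6 -0.6 -2.5] w 0.0165 q [ 0.11  0.82 -0.49  1.36  0.4   1.06  0.33]
0.062 11 l -0.0089 0.0092 -0.0012 z 0.094
0.07 18 l -0.0077 0.0095 0.0016 z 0.0937
0.078 16 l -0.0083 0.0095 0.0008 z 0.0934
0.086 13 l -0.0078 0.0094 0.0014 z 0.093
0.094 15 l -0.0076 0.0101 0.0011 z 0.0938
0.102 22 l -0.0099 0.0166 0.0035 z 0.0937
0.11 29 l -0.021 0.0214 0.0005 z 0.0943
0.118 23 l -0.0243 0.0225 -0.0017 z 0.0938
0.126 22 l -0.0217 0.0235 -0.0008 z 0.0939
0.134 16 l -0.0201 0.0237 0.003 z 0.0936
0.142 7 l -0.0201 -0.0117 -0.0147 z 0.0933
0.15 1 l -0.0147 -0.0147 -0.0147 z 0.0931
[-0.3, 1.6, 60.2, -0.001, 0.0, -0.001, 10]
```

View pics/t5.png

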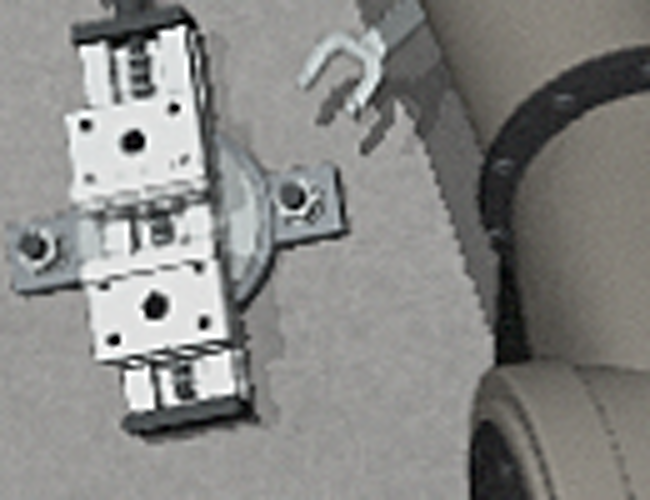

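The crop shows the jaw at about (350,70), facing the nut at (300,197). The held spanner is level and about 1 mm off line. I lower it to nut height and then advance along the opening axis.

Run:
```python
from h import *
for b in(.075,.035,.02,.01,0): row(*tgt(132,b,-.001),.0295,132,10)
```

```text
[-0.6, -4.3, 58.7, -0.001, 0.0, 0.034, 10]
[38.3, -13.4, 58.7, -0.001, 0.0, 0.034, 10]
[53.0, -16.8, 58.7, -0.001, 0.0, 0.034, 10]
[62.7, -19.0, 58.7, -0.001, 0.0, 0.034, 10]
[72.4, -21.3, 58.7, -0.001, 0.0, 0.034, 10]
```

Emit:
{"op": "play_rows", "data": {"rows": [[-0.6,-4.3,30,0,0,0.034,10],[-0.6,-4.3,55,0,0,0.034,10],[-0.6,-4.3,58.7,0,0,0.034,10],[15,-8,58.7,0,0,0.034,10],[38,-13.4,58.7,0,0,0.034,10],[45,-15,58.7,0,0,0.034,10],[53,-16.8,58.7,0,0,0.034,10],[53,-16.8,58.7,0,0,0.034,10]]}}

```text
time: 14.2
eef_pos: [0.72, 0.0968, 0.0303]
eef_rot: [1.276, 2.87, -0.002]
ft_force: [0.6, 0.9, -2.0]
width: 0.0161
```

Run:
```python
from h import *
here()
for b in(.02,.01,0): row(*tgt(132,b,-.001),.0295,132,10)
```

```text
t 14.2 p [0.72   0.0968 0.0303] yaw 132.05 tilt [-0.    -0.001] F [ 0.6  0.9 -2. ] w 0.0161 q [ 0.08  0.82 -0.47  1.52  0.43  0.91  0.21]
[-0.4, -0.1, 0.8, -0.001, 0.001, 0.001, 10]
[9.3, -2.7, 0.8, -0.001, 0.001, 0.001, 10]
[18.9, -5.3, 0.8, -0.001, 0.001, 0.001, 10]
```

No contact so far at 20 mm short. I advance the rest slowly.

Emit:
{"op": "play_rows", "data": {"rows": [[3,-0.8,0.8,0,0,0,10],[6,-1.7,0.8,0,0,0,10],[9,-2.6,0.8,0,0,0,10],[12,-3.4,0.8,0,0,0,10],[15,-4.2,0.8,0,0,0,10],[17,-4.8,0.8,0,0,0,10],[17,-4.8,0.8,0,0,0,10]]}}

```text
time: 14.9
eef_pos: [0.7046, 0.1065, 0.0295]
eef_rot: [-1.276, -2.871, 0.002]
ft_force: [-0.4, -0.9, -0.8]
width: 0.0157
```

Run:
```python
from h import *
here(); p,r,o=pose(); print("torque",np.round(o["torque"],2))
c=cam("top"); W=world(c)
cv2.imwrite("pics/t6.png",cv2.resize(topdown(c,.56,.68,.12,.26,.0005,.034),None,fx=2.2,fy=2.2,interpolation=cv2.INTER_CUBIC))
```

```text
t 14.9 p [0.7046 0.1065 0.0295] yaw 132.08 tilt [-0.001 -0.001] F [-0.4 -0.9 -0.8] w 0.0157 q [ 0.07  0.8  -0.47  1.56  0.43  0.89  0.18]
torque [-0.11  0.03  0.07]
```

View pics/t6.png

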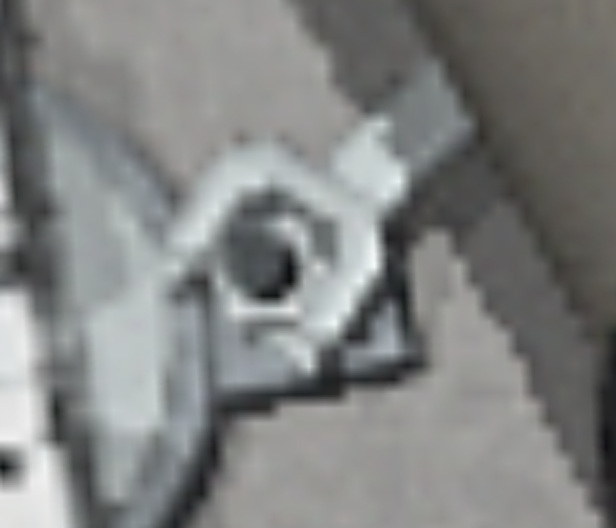

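The jaw (throat at about (340,200)) encloses the nut at (265,250) with almost no force. Next come the rows for the clockwise swing about the nut.

```bash
cat >> h.py <<'E'
def swing(y1,n,grip=10,z=.0295):
    p,r,o=pose(); X=r.as_matrix(); y0=np.degrees(np.arctan2(X[1,0],X[0,0]))
    for y in np.linspace(y0,y1,n+1)[1:]:
        q=N+R.from_euler('z',y-y0,degrees=True).as_matrix()[:2,:2]@(p[:2]-N); row(*q,z,y,grip,p,r)
E
python3 - <<'E'
from h import *
swing(80,16)
E
```

```text
[0.1, -7.2, 0.0, -0.001, 0.0, 0.057, 10]
[0.7, -14.3, 0.0, -0.001, 0.0, 0.114, 10]
[1.6, -21.5, 0.0, -0.001, 0.0, 0.17, 10]
[3.0, -28.5, 0.0, -0.001, 0.001, 0.227, 10]
[4.7, -35.5, 0.0, -0.001, 0.001, 0.284, 10]
[6.9, -42.3, 0.0, -0.001, 0.001, 0.341, 10]
[9.4, -49.0, 0.1, -0.001, 0.001, 0.398, 10]
[12.3, -55.6, 0.1, -0.001, 0.001, 0.454, 10]
[15.6, -62.0, 0.1, -0.001, 0.001, 0.511, 10]
[19.2, -68.2, 0.1, -0.001, 0.001, 0.568, 10]
[23.2, -74.2, 0.1, -0.001, 0.001, 0.625, 10]
[27.5, -79.9, 0.1, -0.001, 0.001, 0.682, 10]
[32.1, -85.4, 0.1, -0.001, 0.001, 0.738, 10]
[37.0, -90.6, 0.1, -0.001, 0.001, 0.795, 10]
[42.2, -95.6, 0.1, -0.001, 0.001, 0.852, 10]
[47.7, -100.2, 0.1, -0.001, 0.001, 0.909, 10]
```

Emit:
{"op": "play_rows", "data": {"rows": [[0.1,-7.2,0,0,0,0.057,10],[0.7,-14.3,0,0,0,0.114,10],[1.6,-21.5,0,0,0,0.17,10],[3,-28.5,0,0,0,0.227,10],[4.7,-35.5,0,0,0,0.284,10],[6.9,-42.3,0,0,0,0.341,10],[9.4,-49,0,0,0,0.398,10],[12.3,-55.6,0,0,0,0.454,10],[12.3,-55.6,0,0,0,0.454,10]]}}

```text
time: 15.85
eef_pos: [0.6551, 0.0779, 0.0298]
eef_rot: [1.89, 2.509, -0.002]
ft_force: [-0.1, -0.7, -2.2]
width: 0.016
```

Run:
```python
from h import *
here(); print(np.round(pose()[2]["torque"],2)); swing(82,8)
```

```text
t 15.85 p [0.6551 0.0779 0.0298] yaw 106.03 tilt [-0.    -0.001] F [-0.1 -0.7 -2.2] w 0.016 q [ 0.04  0.71 -0.37  1.71  0.34  0.79 -0.2 ]
[-0.18 -0.12  0.11]
[0.1, -6.6, 0.3, -0.001, 0.001, 0.052, 10]
[0.6, -13.3, 0.3, -0.001, 0.001, 0.105, 10]
[1.4, -19.8, 0.3, -0.001, 0.001, 0.157, 10]
[2.6, -26.4, 0.3, -0.001, 0.001, 0.21, 10]
[4.1, -32.9, 0.3, -0.0, 0.001, 0.262, 10]
[5.9, -39.2, 0.3, -0.0, 0.001, 0.315, 10]
[8.1, -45.5, 0.3, -0.0, 0.001, 0.367, 10]
[10.6, -51.7, 0.3, -0.0, 0.001, 0.419, 10]
```

Emit:
{"op": "play_rows", "data": {"rows": [[0.1,-6.6,0.3,0,0,0.052,10],[0.6,-13.3,0.3,0,0,0.105,10],[1.4,-19.8,0.3,0,0,0.157,10],[2.6,-26.4,0.3,0,0,0.21,10],[4.1,-32.9,0.3,0,0,0.262,10],[5.9,-39.2,0.3,0,0,0.315,10],[8.1,-45.5,0.3,0,0,0.367,10],[10.6,-51.7,0.3,0,0,0.419,10],[10.6,-51.7,0.3,0,0,0.419,10]]}}

```text
time: 16.75
eef_pos: [0.6025, 0.0739, 0.0296]
eef_rot: [2.368, 2.062, -0.002]
ft_force: [0.7, -1.3, -2.3]
width: 0.016
```

Run:
```python
from h import *
here(); print(np.round(pose()[2]["torque"],2)); swing(64,9)
```

```text
t 16.75 p [0.6025 0.0739 0.0296] yaw 82.09 tilt [-0.    -0.002] F [ 0.7 -1.3 -2.3] w 0.016 q [-0.03  0.63 -0.27  1.85  0.25  0.7  -0.57]
[-0.26 -0.    0.03]
[0.1, -4.4, 0.1, 0.0, 0.002, 0.035, 10]
[0.3, -8.9, 0.1, 0.0, 0.002, 0.07, 10]
[0.6, -13.3, 0.1, 0.0, 0.002, 0.105, 10]
[1.1, -17.7, 0.1, 0.0, 0.002, 0.14, 10]
[1.8, -22.1, 0.1, 0.0, 0.002, 0.175, 10]
[2.7, -26.5, 0.1, 0.0, 0.002, 0.21, 10]
[3.6, -30.8, 0.1, 0.0, 0.002, 0.246, 10]
[4.8, -35.1, 0.1, 0.0, 0.002, 0.281, 10]
[6.0, -39.3, 0.1, 0.0, 0.002, 0.316, 10]
```

Still light. I step to about 70° and watch the force.

Emit:
{"op": "play_rows", "data": {"rows": [[0.1,-4.4,0.1,0,0,0.035,10],[0.3,-8.9,0.1,0,0,0.07,10],[0.6,-13.3,0.1,0,0,0.105,10],[1.1,-17.7,0.1,0,0,0.14,10],[1.8,-22.1,0.1,0,0,0.175,10],[2.7,-26.5,0.1,0,0,0.21,10],[2.7,-26.5,0.1,0,0,0.21,10]]}}

```text
time: 17.45
eef_pos: [0.5768, 0.0802, 0.0296]
eef_rot: [2.569, 1.805, -0.002]
ft_force: [0.9, -1.6, -1.8]
width: 0.0161
```

Run:
```python
from h import *
here(); print(np.round(pose()[2]["torque"],2)); swing(62,4)
```

```text
t 17.45 p [0.5768 0.0802 0.0296] yaw 70.17 tilt [-0.    -0.002] F [ 0.9 -1.6 -1.8] w 0.0161 q [-0.08  0.6  -0.22  1.91  0.2   0.66 -0.77]
[-0.42  0.04  0.11]
[0.1, -4.5, 0.1, 0.001, 0.002, 0.036, 10]
[0.3, -9.0, 0.1, 0.001, 0.002, 0.071, 10]
[0.7, -13.5, 0.1, 0.001, 0.002, 0.107, 10]
[1.2, -18.0, 0.1, 0.001, 0.002, 0.143, 10]
```

Emit:
{"op": "play_rows", "data": {"rows": [[0.1,-3,0.1,0,0,0.024,10],[0.1,-6,0.1,0,0,0.048,10],[0.3,-9,0.1,0,0,0.071,10],[0.3,-9,0.1,0,0,0.071,10]]}}

```text
time: 17.85
eef_pos: [0.5683, 0.0835, 0.0295]
eef_rot: [2.632, 1.712, -0.002]
ft_force: [-0.1, -1.3, -1.3]
width: 0.0162
```

Run:
```python
from h import *
here(); print(np.round(pose()[2]["torque"],2)); swing(60,3)
```

```text
t 17.85 p [0.5683 0.0835 0.0295] yaw 66.07 tilt [-0.    -0.002] F [-0.1 -1.3 -1.3] w 0.0162 q [-0.1   0.59 -0.2   1.93  0.19  0.64 -0.84]
[-0.49 -0.06  0.03]
[0.1, -4.5, 0.0, 0.001, 0.002, 0.035, 10]
[0.3, -8.9, 0.0, 0.001, 0.002, 0.071, 10]
[0.7, -13.4, 0.0, 0.001, 0.002, 0.106, 10]
```

Emit:
{"op": "play_rows", "data": {"rows": [[0.1,-3,0,0,0,0.024,10],[0.1,-5.5,0,0,0,0.043,10],[0.3,-8,0,0,0,0.064,10],[0.3,-8,0,0,0,0.064,10]]}}

```text
time: 18.25
eef_pos: [0.5611, 0.0875, 0.0296]
eef_rot: [2.686, 1.626, -0.001]
ft_force: [0.4, -1.2, -1.7]
width: 0.0159
```

Run:
```python
from h import *
here(); print(np.round(pose()[2]["torque"],2)); c=cam("top")
cv2.imwrite("pics/t7.png",cv2.resize(topdown(c,.53,.67,.08,.25,.0005,.034),None,fx=2.1,fy=2.1,interpolation=cv2.INTER_CUBIC))
```

```text
t 18.25 p [0.5611 0.0875 0.0296] yaw 62.37 tilt [ 0.    -0.002] F [ 0.4 -1.2 -1.7] w 0.0159 q [-0.12  0.58 -0.18  1.95  0.17  0.63 -0.9 ]
[-0.32 -0.11  0.04]
```

View pics/t7.png

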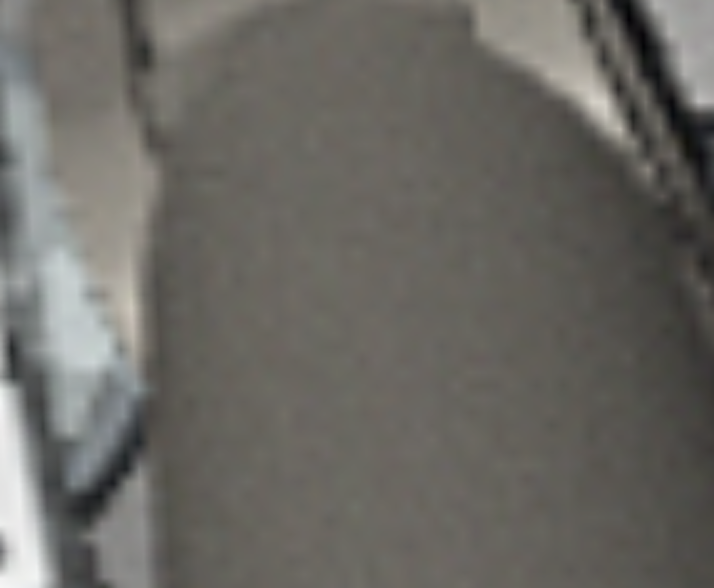

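The top view is fully blocked by the arm here. I keep tightening in small steps and read the force.

Emit:
{"op": "play_rows", "data": {"rows": [[0.1,-2.2,0,0,0,0.0175,10],[0.1,-4.4,0,0,0,0.035,10],[0.3,-6.6,0,0,0,0.052,10],[0.3,-6.6,0,0,0,0.052,10]]}}

```text
time: 18.7
eef_pos: [0.5555, 0.0912, 0.0298]
eef_rot: [2.727, 1.556, -0.0]
ft_force: [2.3, -1.6, -2.2]
width: 0.0163
```

Run:
```python
from h import *
here(); print(np.round(pose()[2]["torque"],2)); c=cam("side"); W=world(c)
p=np.array([[*N,.034],[*N,.046]]); uv,_=cv2.projectPoints(p,c["rvec"],c["tvec"],c["K"],c["dist_coeffs"]); uv=uv.reshape(-1,2); print(uv)
for u,v in uv.round().astype(int):
    print(W[v-2:v+3,u-2:u+3].reshape(-1,3).mean(0).round(3))
u,v=uv[0].astype(int)
cv2.imwrite("pics/s8.png",cv2.resize(c["pixels"][v-35:v+40,u-60:u+40],None,fx=8,fy=8,interpolation=cv2.INTER_CUBIC))
swing(54,3)
```

```text
t 18.7 p [0.5555 0.0912 0.0298] yaw 59.41 tilt [ 0.001 -0.002] F [ 2.3 -1.6 -2.2] w 0.0163 q [-0.14  0.57 -0.17  1.96  0.16  0.62 -0.95]
[-0.29 -0.41  0.02]
[[277.69992293 156.17242678]
 [277.77181129 153.16194135]]
[0.604 0.085 0.096]
[0.6   0.055 0.123]
[0.1, -4.0, 0.2, 0.002, 0.001, 0.032, 10]
[0.2, -7.9, 0.2, 0.002, 0.001, 0.063, 10]
[0.5, -11.9, 0.2, 0.002, 0.001, 0.095, 10]
```

Emit:
{"op": "play_rows", "data": {"rows": [[0.1,-2,0.2,0,0,0.016,10],[0.1,-4,0.2,0,0,0.032,10],[0.1,-4,0.2,0,0,0.032,10]]}}

```text
time: 19.05
eef_pos: [0.5522, 0.0935, 0.0296]
eef_rot: [2.752, 1.512, 0.001]
ft_force: [1.3, -0.4, -1.6]
width: 0.0159
```

Run:
```python
from h import *
here(); print(np.round(pose()[2]["torque"],2)); swing(54,2)
```

```text
t 19.05 p [0.5522 0.0935 0.0296] yaw 57.57 tilt [ 0.001 -0.001] F [ 1.3 -0.4 -1.6] w 0.0159 q [-0.15  0.57 -0.16  1.97  0.15  0.62 -0.98]
[-0.29 -0.52  0.03]
[0.1, -3.9, 0.1, 0.002, 0.001, 0.031, 10]
[0.2, -7.8, 0.1, 0.002, 0.001, 0.062, 10]
```

Emit:
{"op": "play_rows", "data": {"rows": [[2,-2.5,0.1,0,0,0.016,10],[2,-4.4,0.1,0,0,0.031,10],[2,-6.3,0.1,0,0,0.047,10],[2,-8.3,0.1,0,0,0.062,10],[2,-8.3,0.1,0,0,0.062,10]]}}

```text
time: 19.55
eef_pos: [0.5457, 0.0992, 0.0294]
eef_rot: [2.798, 1.423, -0.001]
ft_force: [0.6, -4.6, -2.0]
width: 0.0161
```

Run:
```python
from h import *
here(); print(np.round(pose()[2]["torque"],2)); swing(49,3)
```

```text
t 19.55 p [0.5457 0.0992 0.0294] yaw 53.93 tilt [ 0.    -0.002] F [ 0.6 -4.6 -2. ] w 0.0161 q [-0.18  0.56 -0.15  1.98  0.14  0.61 -1.05]
[-1.12 -0.11 -0.04]
[0.1, -3.6, -0.1, 0.002, 0.002, 0.029, 10]
[0.2, -7.1, -0.1, 0.002, 0.002, 0.057, 10]
[0.5, -10.7, -0.1, 0.002, 0.002, 0.086, 10]
```

Emit:
{"op": "play_rows", "data": {"rows": [[0.1,-1.8,0,0,0,0.015,10],[0.1,-3.6,0,0,0,0.029,10],[0.2,-5.4,0,0,0,0.043,10],[0.2,-5.4,0,0,0,0.043,10]]}}

```text
time: 19.95
eef_pos: [0.5415, 0.103, 0.0295]
eef_rot: [2.829, 1.362, -0.0]
ft_force: [2.9, -3.4, -1.8]
width: 0.0162
```

Run:
```python
from h import *
here(); print(np.round(pose()[2]["torque"],2)); c=cam("side"); W=world(c)
for z in(.034,.02):
  uv,_=cv2.projectPoints(np.array([[*N,z]]),c["rvec"],c["tvec"],c["K"],c["dist_coeffs"]); u,v=uv.reshape(2).round().astype(int); print(u,v,W[v,u].round(3))
c=cam("top");W=world(c)
uv,_=cv2.projectPoints(np.array([[*N,.034]]),c["rvec"],c["tvec"],c["K"],c["dist_coeffs"]); u,v=uv.reshape(2).round().astype(int); print(u,v,W[v,u].round(3))
```

```text
t 19.95 p [0.5415 0.103  0.0295] yaw 51.42 tilt [ 0.001 -0.002] F [ 2.9 -3.4 -1.8] w 0.0162 q [-0.2   0.55 -0.14  1.99  0.13  0.6  -1.09]
[-0.74 -0.43 -0.1 ]
278 156 [0.619 0.189 0.04 ]
278 160 [0.617 0.177 0.031]
168 149 [0.527 0.094 0.458]
```

Run:
```python
from h import *
c=cam("side"); W=world(c).reshape(-1,3)
d=W[:,:2]-N
print("rows x +45..-45 (5mm), cols y(left)+30..-50; z mm max")
for x in range(45,-60,-5):
    s=[]
    for y in range(30,-60,-5):
        m=(abs(d[:,0]*1000-x)<3)&(abs(d[:,1]*1000-y)<3)
        s.append("%3d"%round(1000*np.nanmax(W[m][:,2])) if m.any() else "  .")
    print("%4d"%x,' '.join(s))
v=c["pixels"][125:195,215:325]
cv2.imwrite("pics/s9.png",cv2.resize(v,(770,490),interpolation=cv2.INTER_CUBIC))
```

```text
rows x +45..-45 (5mm), cols y(left)+30..-50; z mm max
  45   5   2   1   .   3   1   .   3   .   .   6   1   .   4   2   2   2   3
  40   .   4   3   3   3   3   5   3   .   2   5   5   5   4   3   5   .   4
  35   4   4   5   1   4   .   5   3   3   1   .   2   .   3   3   2   .   4
  30   2   .   .   1  35   .   5   3   2   2   3   2   .   3   1   3   .   4
  25   .   .   .   .  35  39  37  21   .  21  22  22   3   3   .   3   3   3
  20   .   .   .   .   .  38  38  21  40  40  19  14   1   3   1   1   4   5
  15   .   .   .   .   .   .  39  39  40  40  37  39  17   0   1   2   3   4
  10   .   .   .   .   .   .  43  48  38  38  37  39  39   1   .   2   3   4
   5   .   .   .   .   .  47  47  48  46  39  37  36  39  37   3   5   5   .
   0   .   .   .   .   .  47  46  40  48  38  28  40  38   1  -1   5   5   2
  -5   .   .   .   .   .  46  46  53  38  39  39  39  39   1   4   1   1   .
 -10   .   .   .   .   .  36  35   .  38  40  38  38  18  38   .   1   3   3
 -15   .   .   .   .   .   .   .  40  40  40  40  40  39  39   4   .   .   6
 -20   .   .   .   .   .   .   0   .   9  37  37  37   3  38  36  39   3  -2
 -25   .   .   .   .   .   .  -1   .   .   4   0   0  40  38  38  37   3   3
 -30  27   .   .   .   .   .   .   .   3   4   .   6   3  40   3  40  37  37
 -35   .  23  31  31   .   .   .   .  -1   0   .   2   2   .   .  36  39  39
 -40   .   .   .   .   .   .   .   .   .   .   .   .   4   5   3   2   .  41
 -45   .   .   .   .   .   .   .   .   .   .   .   .   1   .   3  -1   5   2
 -50   .   .   .   .   .   .   .   .   .   .   .   .   .   2   2   .   .   3
 -55   .   .   .   .   .   .   .   .   .   .   .   .   .   .   .   .   0   1
```

View pics/s9.png

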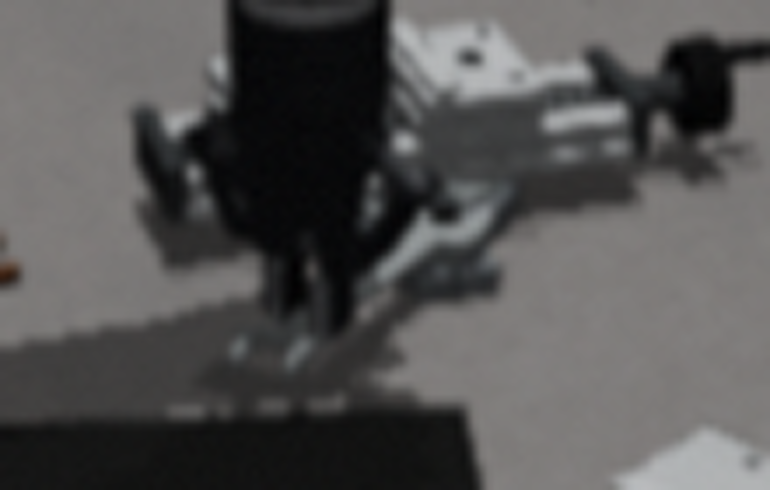

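The side crop shows the head over the nut at about (450,215), seated at the right height. But the handle has swung about 80° with almost no force, more than the nut can turn. The jaw has probably slipped over a corner. I withdraw along the opening and re-enter one flat back.

Emit:
{"op": "play_rows", "data": {"rows": [[-14,4,0,0,0,0,10],[-29,8,0,0,0,0,10],[-46,12,0,0,0,0,10],[-46,12,-25,0,0,0,10],[-46,12,-45,0,0,0,10],[-46,12,-45,0,0,0,10]]}}

```text
time: 20.7
eef_pos: [0.5233, 0.0607, 0.0765]
eef_rot: [2.828, 1.365, 0.006]
ft_force: [0.4, 0.4, -1.5]
width: 0.016
```

Run:
```python
from h import *
here()
swing(117,8,10,.075); row(*tgt(117,.07,0),.075,117,10)
```

```text
t 20.7 p [0.5233 0.0607 0.0765] yaw 51.52 tilt [ 0.004 -0.   ] F [ 0.4  0.4 -1.5] w 0.016 q [-0.11  0.45 -0.15  2.03  0.11  0.67 -1.01]
[3.3, 23.8, 1.6, 0.003, -0.002, -0.143, 10]
[10.0, 47.0, 1.7, 0.003, -0.002, -0.286, 10]
[19.9, 68.9, 1.8, 0.004, -0.002, -0.429, 10]
[32.8, 89.2, 1.9, 0.004, -0.001, -0.571, 10]
[48.5, 107.5, 2.0, 0.004, -0.001, -0.714, 10]
[66.6, 123.3, 2.1, 0.004, -0.001, -0.857, 10]
[86.8, 136.4, 2.2, 0.004, -0.001, -1.0, 10]
[108.7, 146.5, 2.3, 0.004, -0.0, -1.143, 10]
[104.8, 171.5, 2.3, 0.004, -0.0, -1.143, 10]
```

Emit:
{"op": "play_rows", "data": {"rows": [[3,24,1,0,0,-0.14,10],[10,47,1,0,0,-0.28,10],[20,69,2,0,0,-0.42,10],[33,89,2,0,0,-0.57,10],[48,108,2,0,0,-0.71,10],[67,123,2,0,0,-0.86,10],[87,140,2,0,0,-1,10],[105,171,2,0,0,-1.143,10],[105,171,2,0,0,-1.143,10],[105,171,2,0,0,-1.143,10]]}}

```text
time: 21.7
eef_pos: [0.7217, 0.0367, 0.0733]
eef_rot: [1.642, 2.677, 0.002]
ft_force: [-0.4, -0.2, -2.4]
width: 0.016
```

```bash
cat > fit.py <<'E'
from h import *
def hexfit(c,img=None,tag=""):
    """fit hex outline of nut (top face z=.034) by edge strength: centre and angle mod 60"""
    if img is not None: c=dict(c,pixels=img)
    g=cv2.cvtColor(topdown(c,.585,.655,.165,.235,.0005,.034),cv2.COLOR_BGR2GRAY).astype(np.float32)
    g=cv2.GaussianBlur(g,(0,0),1.0); res=[]
    def samp(P): return cv2.remap(g,((.235-P[...,1])/.0005).astype(np.float32),((.655-P[...,0])/.0005).astype(np.float32),cv2.INTER_LINEAR)
    s=np.linspace(-.0055,.0055,12)
    for th in range(0,60,2):
        best=-9
        for dx in np.arange(-.003,.0031,.001):
            for dy in np.arange(-.003,.0031,.001):
                tot=0
                for k in range(6):
                    a=np.radians(th+60*k); n=np.array([-np.sin(a),np.cos(a)]); t=np.array([np.cos(a),np.sin(a)])
                    B=N+[dx,dy]+s[:,None]*t
                    tot+=(samp((B+.0105*n)[None])-samp((B+.0138*n)[None])).mean()
                if tot>best: best=tot; bd=(dx,dy)
        res.append((round(float(best),1),th,bd))
    print(tag,[ (r[1],r[0]) for r in res]); print(sorted(res)[-3:])
E
python3 - <<'E'
from fit import *
here(); c=cam("top"); hexfit(c,cv2.imread("pics/top0.png"),"start"); hexfit(c,None,"now")
# tight nut on the other side for reference
import h,fit
fit.N=np.array([.587,.365]); 
p,r,o=pose(); W=world(c)
a=np.radians(117);u=np.array([np.cos(a),np.sin(a)]);n=np.array([-u[1],u[0]]); P=W.reshape(-1,3); d=(P[:,:2]-p[:2])@u; l=(P[:,:2]-p[:2])@n
m=(P[:,2]>.06)&(P[:,2]<.12)&(abs(l)<.04)&(d>.05)&(d<.17); Q=np.c_[d,l,P[:,2]][m]
for a0 in np.arange(.05,.165,.01):
    q=Q[(Q[:,0]>=a0)&(Q[:,0]<a0+.01)]
    if len(q): print(round(a0+.005,3),len(q),"l",q[:,1].min().round(4),q[:,1].max().round(4),"z",np.median(q[:,2]).round(4))
E
```

```text
t 21.7 p [0.7217 0.0367 0.0733] yaw 116.94 tilt [0.001 0.001] F [-0.4 -0.2 -2.4] w 0.016 q [ 0.12  0.74 -0.4   1.52  0.33  0.94  0.09]
start [(0, 128.0), (2, 132.7), (4, 139.1), (6, 146.1), (8, 153.1), (10, 159.4), (12, 165.4), (14, 170.9), (16, 176.1), (18, 180.5), (20, 185.7), (22, 192.4), (24, 198.7), (26, 203.2), (28, 205.5), (30, 205.0), (32, 203.2), (34, 198.2), (36, 191.1), (38, 183.3), (40, 176.6), (42, 169.5), (44, 161.7), (46, 153.6), (48, 145.9), (50, 138.9), (52, 132.5), (54, 127.9), (56, 125.8), (58, 125.2)]
[(203.2, 32, (np.float64(0.001), np.float64(0.001))), (205.0, 30, (np.float64(0.001), np.float64(0.001))), (205.5, 28, (np.float64(0.001), np.float64(0.001)))]
now [(0, 119.9), (2, 123.8), (4, 130.6), (6, 137.9), (8, 145.1), (10, 151.7), (12, 158.3), (14, 164.1), (16, 169.2), (18, 173.3), (20, 179.8), (22, 186.6), (24, 193.0), (26, 197.3), (28, 199.3), (30, 198.7), (32, 196.8), (34, 191.8), (36, 184.7), (38, 176.7), (40, 167.9), (42, 158.7), (44, 150.5), (46, 142.5), (48, 134.9), (50, 128.1), (52, 121.9), (54, 117.7), (56, 116.3), (58, 117.0)]
[(197.3, 26, (np.float64(0.001), np.float64(0.001))), (198.7, 30, (np.float64(0.001), np.float64(0.001))), (199.3, 28, (np.float64(0.001), np.float64(0.001)))]
0.065 14 l -0.0105 0.0094 z 0.0799
0.075 23 l -0.0103 0.0105 z 0.0793
0.085 21 l -0.0087 0.0095 z 0.0797
0.095 23 l -0.0095 0.0113 z 0.0808
0.105 37 l -0.0207 0.019 z 0.0799
0.115 29 l -0.026 0.0217 z 0.0798
0.125 24 l -0.0242 0.0227 z 0.0795
0.135 20 l -0.0241 0.0231 z 0.079
0.145 7 l -0.0182 -0.0115 z 0.0807
```

The hex fit works (28.5° both at the start and now). The nut either never turned or turned by almost exactly 60°. Re-engaging at 133.5° settles it: if the nut is tight, it comes up solid at once.

```bash
sed -i 's/^N=.*/N=np.array([.6198,.2000]); L=.1255/' h.py
python3 - <<'E'
import fit; from fit import *
c=cam("top"); W=world(c).reshape(-1,3)
fit.N=np.array([.5875,.3655]); 
g=None
def topd(*a): pass
# base height: points 50..66 mm from vice centre toward nut
vc=np.array([.6035,.2825]); d=np.hypot(*(W[:,:2]-vc).T); e=(W[:,:2]-vc)@np.array([.19,-.98]); f=(W[:,:2]-vc)@np.array([.98,.19])
for lo in(44,50,56,62,66):
    m=(d>lo/1e3)&(d<(lo+5)/1e3)&(e>.042)&(abs(f)<.05)
    print(lo,m.sum(),np.nanpercentile(W[m][:,2],[20,50,90]).round(4))
for b in(.06,.035,.02,.01,0,-.001): row(*tgt(133.5,b),.028,133.5,10)
E
```

```text
44 24 [0.0237 0.026  0.0288]
50 36 [0.0246 0.0257 0.0502]
56 49 [0.0203 0.0235 0.0273]
62 70 [0.018  0.021  0.0238]
66 76 [0.0004 0.0129 0.0213]
[19.6, 50.9, 46.0, 0.001, 0.0, -0.288, 10]
[40.9, 37.8, 46.0, 0.001, 0.0, -0.288, 10]
[53.7, 30.0, 46.0, 0.001, 0.0, -0.288, 10]
[62.2, 24.8, 46.0, 0.001, 0.0, -0.288, 10]
[70.7, 19.5, 46.0, 0.001, 0.0, -0.288, 10]
[71.6, 19.0, 46.0, 0.001, 0.0, -0.288, 10]
```

Emit:
{"op": "play_rows", "data": {"rows": [[10,45,0,0,0,-0.15,10],[19.6,51,0,0,0,-0.288,10],[19.6,51,25,0,0,-0.288,10],[19.6,51,43,0,0,-0.288,10],[19.6,51,46.5,0,0,-0.288,10],[30,44.5,46.5,0,0,-0.288,10],[41,37.8,46.5,0,0,-0.288,10],[47,34,46.5,0,0,-0.288,10],[53.7,30,46.5,0,0,-0.288,10],[58,27.3,46.5,0,0,-0.288,10],[62.2,24.8,46.5,0,0,-0.288,10],[66.5,22.1,46.5,0,0,-0.288,10],[70.7,19.5,46.5,0,0,-0.288,10],[71.6,19,46.5,0,0,-0.288,10],[71.6,19,46.5,0,0,-0.288,10]]}}

```text
time: 23.3
eef_pos: [0.7055, 0.1094, 0.0276]
eef_rot: [1.24, 2.885, 0.001]
ft_force: [0.8, -0.1, -2.3]
width: 0.0163
```

Run:
```python
from h import *
here(); print(np.round(pose()[2]["torque"],2)); p,r,o=pose(); c=cam("top"); W=world(c).reshape(-1,3)
m=np.hypot(*(W[:,:2]-N).T)<.03; o=np.radians(148.5); u=np.array([np.cos(o),np.sin(o)]);n=np.array([-u[1],u[0]])
d=(W[m][:,:2]-N)@u*1000; l=(W[m][:,:2]-N)@n*1000; z=W[m][:,2]*1000
print("rows along opening +28..-28, cols lateral")
for a in range(28,-32,-4):
    print("%4d"%a,' '.join(("%3d"%np.median(z[k]) if (k:=(abs(d-a)<2)&(abs(l-b)<2)).any() else "  .") for b in range(-28,32,4)))
swing(108,8,10,p[2])
```

```text
t 23.3 p [0.7055 0.1094 0.0276] yaw 133.5 tilt [0.002 0.   ] F [ 0.8 -0.1 -2.3] w 0.0163 q [ 0.05  0.8  -0.45  1.56  0.41  0.88  0.21]
[-0.13 -0.08  0.  ]
rows along opening +28..-28, cols lateral
  28   .   .   .   .   .  21  19  13   6  -1   0   .   .   .   .
  24   .   .   .  25  24  19  19  18  22   9   2   0   .   .   .
  20   .   .  25  22  23  19  20  18  17  17  10   0  -1   .   .
  16   .  34  33  30  19  16  21  20  16  18  15  16  14   1   .
  12   .   .  35  35  32  19   .  34  29  20  29  33  20   4  -1
   8   .  34  32  31  34  34   .  38  35  26   .  34  32  13   1
   4  22   .  34  33  36  41  46  47   .  35  36  31  27  32  11
   0  23   .  38  35   .   .  42  42  45  37  33  34  33  18  14
  -4   .  35  32  36  34   .  45  47  45  37  33  34  36  27  19
  -8   .   .  35  36  33   .  39  33  33  33  34  36  35  16   2
 -12   .   .  33  33  30  34   .  30  19  33  37  35  26  16   .
 -16   .   .  32  34  34  34  37  34  32  34  36  36  19  14   .
 -20   .   .  33  33   .  36  32   .  33  35  36   8  21   .   .
 -24   .   .   .  40  31   .  39  33  32  33   0  31   .   .   .
 -28   .   .   .   .   .   .  31  34  31  34  17   .   .   .   .
[0.2, -6.9, -0.1, 0.001, 0.001, 0.056, 10]
[0.8, -13.8, -0.1, 0.001, 0.001, 0.111, 10]
[1.8, -20.7, -0.1, 0.001, 0.001, 0.167, 10]
[3.1, -27.5, -0.1, 0.001, 0.001, 0.223, 10]
[4.9, -34.2, -0.1, 0.001, 0.001, 0.278, 10]
[7.0, -40.8, -0.1, 0.001, 0.001, 0.334, 10]
[9.4, -47.3, -0.1, 0.001, 0.001, 0.389, 10]
[12.3, -53.7, -0.1, 0.001, 0.0, 0.445, 10]
```

The head is level with the nut top (34 mm) and well seated. Swing test:

Emit:
{"op": "play_rows", "data": {"rows": [[0.2,-6.9,0,0,0,0.056,10],[0.8,-13.8,0,0,0,0.111,10],[1.8,-20.7,0,0,0,0.167,10],[3.1,-27.5,0,0,0,0.223,10],[4.9,-34.2,0,0,0,0.278,10],[4.9,-34.2,0,0,0,0.278,10]]}}

```text
time: 23.95
eef_pos: [0.6772, 0.0897, 0.0278]
eef_rot: [1.628, 2.686, 0.002]
ft_force: [0.4, 0.6, -2.1]
width: 0.0161
```

Run:
```python
from h import *
here(); print(np.round(pose()[2]["torque"],2)); p,r,o=pose(); swing(104,4,10,p[2])
c=cam("top"); cv2.imwrite("pics/t10.png",c["pixels"])
from fit import hexfit
```

```text
t 23.95 p [0.6772 0.0897 0.0278] yaw 117.56 tilt [0.002 0.001] F [ 0.4  0.6 -2.1] w 0.0161 q [ 0.04  0.74 -0.39  1.65  0.36  0.82 -0.02]
[ 0.18 -0.23  0.11]
[0.2, -7.4, -0.0, 0.002, 0.0, 0.059, 10]
[0.9, -14.7, -0.0, 0.002, 0.0, 0.118, 10]
[2.0, -21.9, -0.0, 0.002, -0.0, 0.178, 10]
[3.5, -29.1, -0.1, 0.002, -0.0, 0.237, 10]
```

Emit:
{"op": "play_rows", "data": {"rows": [[0.2,-7.4,0,0,0,0.059,10],[0.9,-14.7,0,0,0,0.118,10],[2,-21.9,0,0,0,0.178,10],[3.5,-29.1,0,0,0,0.237,10],[3.5,-29.1,0,0,0,0.237,10]]}}

```text
time: 24.5
eef_pos: [0.6492, 0.08, 0.0276]
eef_rot: [-1.931, -2.478, -0.001]
ft_force: [-0.1, 1.7, -1.8]
width: 0.0163
```

Run:
```python
from fit import *
here(); print(np.round(pose()[2]["torque"],2)); p,r,o=pose(); c=cam("top"); W=world(c).reshape(-1,3)
m=np.hypot(*(W[:,:2]-N).T)<.03; o=np.radians(119); u=np.array([np.cos(o),np.sin(o)]);n=np.array([-u[1],u[0]])
d=(W[m][:,:2]-N)@u*1000; l=(W[m][:,:2]-N)@n*1000; z=W[m][:,2]*1000
for a in range(28,-32,-4):
    print("%4d"%a,' '.join(("%3d"%np.median(z[k]) if (k:=(abs(d-a)<2)&(abs(l-b)<2)).any() else "  .") for b in range(-28,32,4)))
g=cv2.cvtColor(topdown(c,.6048,.6348,.185,.215,.001,.034),cv2.COLOR_BGR2GRAY)
print(g[::1,::1])
```

```text
t 24.5 p [0.6492 0.08   0.0276] yaw 104.14 tilt [0.    0.001] F [-0.1  1.7 -1.8] w 0.0163 q [ 0.02  0.7  -0.33  1.73  0.31  0.77 -0.22]
[ 0.29  0.2  -0.04]
  28   .   .   .   .  24  27  23  21  23  22   .   .   .   .   .
  24   .   .   .  20  21  23  21  21  21  18  17   0   .   .   .
  20   .   .  16   .  22  23  23  15  20  18   .  24   8   .   .
  16   .   .   .  35  33  21  19  18  19  19  32  30  22   1   .
  12   .   .  33  29  33  29   .  34  33  22   .  32  11  -5   0
   8   .   .  34  32   .   .  38   .  34   .  31  33  30   0   0
   4   .   .  32  34  34   .  47  42  47  36  33  32  30  19   0
   0   .   .  33  34   .  44  43  44  44  38  36  34  28  12  -1
  -4   .  35   .  34  31   .  47   .  45  32  31  34  24  21   0
  -8   .  32  35  35  31  34  33  45  35  35  30  35  32  13   7
 -12   .   .  34  33  35   .  31  31  31  36  35  34  25  22   .
 -16   .   .  32  34  33  32  33  37  34  35  30  35  33  21   .
 -20   .   .   .   .  38  36  32  36  37  36  35  27   8   .   .
 -24   .   .   .  14  12  34   .  35  37  34  18  10   .   .   .
 -28   .   .   .   .  19  17   .  
[... 3206 characters left out ...]
216 213 205 201 202 204
  207 212 217 222 193 161 130 132 151 167 182 194]
 [132 110  92 112 132 151 166 179 193 197 196 195 191 185 175 170 174 179
  183 192 202 212 195 171 147 145 160 175 187 198]
 [135 116  95 112 129 146 157 165 174 174 169 164 158 152 143 140 146 153
  159 174 189 203 193 177 160 161 172 184 194 203]
 [139 119 100 114 128 143 149 152 156 152 143 134 126 120 115 108 117 126
  135 153 173 193 192 184 176 176 183 192 200 207]
 [139 122 105 114 127 139 145 147 149 143 130 117 108 110 113 116 126 135
  143 159 176 193 194 190 186 188 196 203 210 212]
 [140 123 108 116 127 138 143 145 147 139 122 107  96 109 122 136 145 152
  159 170 182 193 197 196 195 198 206 215 221 218]]
```

Emit:
{"op": "play_rows", "data": {"rows": [[-14,4,0,0,0,0,10],[-29,8,0,0,0,0,10],[-45,12,0,0,0,0,10],[-58,15.5,0,0,0,0,10],[-58,15.5,0,0,0,0,10]]}}

```text
time: 25.05
eef_pos: [0.68, 0.0245, 0.0271]
eef_rot: [1.93, 2.477, -0.001]
ft_force: [0.2, -1.1, -2.3]
width: 0.016
```

Run:
```python
from fit import *
here(); c=cam("top"); cv2.imwrite("pics/t11.png",c["pixels"]); hexfit(c,None,"now")
f=lambda im:cv2.cvtColor(topdown(dict(c,pixels=im),.602,.638,.182,.218,.002,.034),cv2.COLOR_BGR2GRAY).astype(int)
a=f(cv2.imread("pics/top0.png")); b=f(c["pixels"]); print(a); print(b-a)
```

```text
t 25.05 p [0.68   0.0245 0.0271] yaw 104.15 tilt [ 0.001 -0.001] F [ 0.2 -1.1 -2.3] w 0.016 q [ 0.1   0.73 -0.33  1.66  0.31  0.8  -0.12]
now [(0, 144.4), (2, 148.9), (4, 154.6), (6, 161.1), (8, 167.5), (10, 173.3), (12, 178.8), (14, 184.0), (16, 189.5), (18, 195.0), (20, 200.5), (22, 206.3), (24, 211.5), (26, 215.5), (28, 217.5), (30, 216.6), (32, 214.8), (34, 210.4), (36, 205.0), (38, 197.8), (40, 190.1), (42, 181.7), (44, 173.3), (46, 164.5), (48, 156.4), (50, 149.2), (52, 143.7), (54, 140.4), (56, 139.1), (58, 140.9)]
[(215.5, 26, (np.float64(0.0), np.float64(0.0))), (216.6, 30, (np.float64(0.0), np.float64(0.0))), (217.5, 28, (np.float64(0.0), np.float64(0.0)))]
[[139 143 143 143 148 155 155 146 128 119 115 123 132 140 148 151 146 146]
 [106 117 127 129 138 150 146 141 135 132 131 135 138 138 143 146 146 145]
 [107 121 133 134 138 147 147 147 146 145 144 150 149 142 143 144 146 147]
 [119 131 144 143 143 144 147 150 152 152 155 167 165 150 147 146 147 149]
 [120 126 139 146 145 135 133 132 130 141 158 188 193 165 162 162 153 150]
 [118 120 134 144 142 122 113 108 106 116 136 172
[... 1727 characters left out ...]
  0  15   9  -9  -8  -4]
 [  3   2   5   1  -2  -1   1  -1  -1   1   5   1   1  17  15  -5  -6  -6]
 [  2   0   2   5   7   6   4   0  -1   0   6   3   0  18  18   4  -2  -4]
 [  3  -1   2   2   3   0  -3  -5  -2   2   8   2 -10   3   8   3   2   2]
 [  4   2   1   2   3   0  -2   0   2   3   7  -1 -17  -5   2   4   4   4]
 [  3   7   2   2   8   6   8  14  12   7   2  -7 -17  -8   2   7   7   3]
 [  4   6   3   1   2   5   7  10   8   3  -1  -5  -9  -6   0   6   6   0]
 [  5   3   4   2   0   3   5   4   2   1   0  -2  -3  -3  -2   4   4   1]
 [  6   5   5   5   2   2   3   1   2   5   6   6   2   1   3   2   1   2]
 [  4   4   4   5   3   3   4   2   1   2   5   6   3   3   3   2   2   3]]
```

Run:
```python
import fit; from fit import *
c=cam("top"); s=cam("side"); cv2.imwrite("pics/s11.png",s["pixels"])
for n,cc in(("top",c),("side",s)):
    uv,_=cv2.projectPoints(np.array([[.6198,.2,.03]]),cc["rvec"],cc["tvec"],cc["K"],cc["dist_coeffs"]); u,v=uv.reshape(2).round().astype(int)
    a=cv2.imread(f"pics/{n}0.png").astype(int).mean(2).astype(int)[v-6:v+7,u-7:u+8]; b=cc["pixels"].astype(int).mean(2).astype(int)[v-6:v+7,u-7:u+8]
    print(n,u,v); print(a); print(b-a); print(np.round(world(cc)[v,u],3))
for k,im in(("start",cv2.imread("pics/top0.png")),):
    O=np.array([.5867,.365]); 
    # other nut: shift world so that fit window covers it
    g=topdown
    fit.N=O; fit.topdown=lambda cc,x0,x1,y0,y1,st,z:g(cc,x0+O[0]-.62,x1+O[0]-.62,y0+O[1]-.2,y1+O[1]-.2,st,z)
    fit.N=np.array([.62,.2]); hexfit(c,im,"other "+k)
```

```text
top 169 149
[[110 152 149 148 155 158 123 105 121 140 155 145 148 146 127]
 [ 87  98 123 126 149 141 135 134 140 138 146 146 145 150 130]
 [113 120 145 142 147 153 156 154 166 145 142 147 152 153 141]
 [142 115 135 152 129 125 119 158 216 164 171 151 151 151 157]
 [158  99 130 145  98  76  76  95 148 197 126 127 148 149 158]
 [155 111 145 144  88  66  75  70  45 173 115 157 101 150 165]
 [134 138 149 154  90  75  81  80  20 142 215 164 122 153 167]
 [139 159 105 180 103  68  83  49   6 177 154  72 108 154 160]
 [138 161  86 148 196  99  25  14 162 180  68 124  87 157 157]
 [155 156  86 145 217 207 199 207 243 121  33 141 100 154 157]
 [150 162 100 141 147 115 106 104 114  45 121 108 146 150 156]
 [132 150 108 142 146  87 145 191 162 116  86 147 154 155 155]
 [130 151 105 142 145 141 154 156 156 154 147 161 161 166 167]]
[[  3  -1   8   6   4   4   8   0   3  -3   3   3   0   2   2]
 [  5   4   2   3   4   4  -1   2   3   1   6   2   6   4   4]
 [  1  -1  -5   7   5   5   5   7  -4   0  10   1  -2   0   4]
 [ 11  -4   2  -1   3  -5   0   5   8   2   1   3  -1   3  -2]
 [  8   2   6   
[... 2102 characters left out ...]
3   6   6   7   6   6   7   7   6   6  10  20  21  14   1]
 [  4   3   7   6   6   7   7   7   5   6  13  37  56  49  29]]
[0.619 0.188 0.037]
other start [(0, 152.4), (2, 154.3), (4, 155.4), (6, 155.7), (8, 155.5), (10, 154.6), (12, 153.5), (14, 151.8), (16, 149.3), (18, 146.2), (20, 142.2), (22, 138.0), (24, 133.4), (26, 129.7), (28, 127.1), (30, 125.0), (32, 124.0), (34, 123.6), (36, 123.2), (38, 123.1), (40, 123.0), (42, 122.8), (44, 123.2), (46, 124.0), (48, 125.9), (50, 129.3), (52, 134.0), (54, 139.1), (56, 143.9), (58, 148.9)]
[(155.4, 4, (np.float64(-0.001), np.float64(0.001))), (155.5, 8, (np.float64(-0.001), np.float64(0.001))), (155.7, 6, (np.float64(-0.001), np.float64(0.001)))]
```

The fit is sensitive (the other nut reads 6°), so this nut has hardly moved although the jaw was around it. I re-enter and test the engagement by shoving sideways while reading the force.

Run:
```python
from h import *
for b,z in((.06,.06),(.06,.0255),(.03,.0255),(.015,.0255),(0,.0255)): row(*tgt(133.5,b),z,133.5,10)
```

```text
[30.6, 88.6, -32.5, 0.0, 0.0, -0.513, 10]
[30.6, 88.6, 2.0, 0.0, 0.0, -0.513, 10]
[52.1, 67.6, 2.0, 0.0, 0.0, -0.513, 10]
[62.8, 57.1, 2.0, 0.0, 0.0, -0.513, 10]
[73.5, 46.6, 1.9, 0.0, 0.0, -0.513, 10]
```

Emit:
{"op": "play_rows", "data": {"rows": [[10,30,-32,0,0,-0.13,10],[20,60,-32,0,0,-0.27,10],[30,88,-32,0,0,-0.4,10],[30.6,88.6,-32,0,0,-0.513,10],[30.6,88.6,-10,0,0,-0.513,10],[30.6,88.6,2,0,0,-0.513,10],[41,78,2,0,0,-0.513,10],[52,67.6,2,0,0,-0.513,10],[57.5,62.3,2,0,0,-0.513,10],[63,57,2,0,0,-0.513,10],[68,52,2,0,0,-0.513,10],[73.5,46.6,2,0,0,-0.513,10],[73.5,46.6,2,0,0,-0.513,10]]}}

```text
time: 26.5
eef_pos: [0.7067, 0.1078, 0.0259]
eef_rot: [1.239, 2.884, -0.001]
ft_force: [1.6, -2.8, -1.7]
width: 0.016
```

Emit:
{"op": "play_rows", "data": {"rows": [[0.8,2.9,0,0,0,0,10],[0.8,2.9,0,0,0,0,10]]}}

```text
time: 26.7
eef_pos: [0.7083, 0.109, 0.0257]
eef_rot: [1.239, 2.884, -0.004]
ft_force: [0.5, -4.1, -1.8]
width: 0.0162
```

Emit:
{"op": "play_rows", "data": {"rows": [[-0.8,-2.9,0,0,0,0,10],[-1.6,-5.8,0,0,0,0,10],[-1.6,-5.8,0,0,0,0,10]]}}

```text
time: 27.0
eef_pos: [0.7054, 0.1063, 0.0262]
eef_rot: [1.239, 2.884, 0.002]
ft_force: [1.4, 4.2, -1.6]
width: 0.0158
```

Run:
```python
from h import *
here(); row(*tgt(133.5,0),.0255,133.5,10)
```

```text
t 27.0 p [0.7054 0.1063 0.0262] yaw 133.49 tilt [0.003 0.   ] F [ 1.4  4.2 -1.6] w 0.0158 q [ 0.05  0.8  -0.45  1.56  0.41  0.87  0.22]
[1.4, 2.4, 0.7, 0.002, 0.002, -0.0, 10]
```

Emit:
{"op": "play_rows", "data": {"rows": [[1.4,2.4,0.7,0,0,0,10],[1.4,2.4,0.7,0,0,0,10]]}}

```text
time: 27.2
eef_pos: [0.7068, 0.1077, 0.0255]
eef_rot: [1.239, 2.883, -0.0]
ft_force: [2.3, -2.4, -2.0]
width: 0.016
```

Run:
```python
from h import *
here(); p,r,o=pose(); swing(113.5,5,10,.0255)
```

```text
t 27.2 p [0.7068 0.1077 0.0255] yaw 133.47 tilt [ 0.003 -0.002] F [ 2.3 -2.4 -2. ] w 0.016 q [ 0.05  0.8  -0.44  1.56  0.42  0.87  0.21]
[0.3, -8.8, 0.0, 0.001, 0.003, 0.07, 10]
[1.3, -17.6, 0.0, 0.002, 0.003, 0.139, 10]
[2.8, -26.3, -0.0, 0.002, 0.003, 0.209, 10]
[5.0, -34.9, -0.0, 0.002, 0.003, 0.279, 10]
[7.8, -43.3, -0.0, 0.002, 0.003, 0.349, 10]
```

Emit:
{"op": "play_rows", "data": {"rows": [[0.3,-8.8,0,0,0,0.07,10],[1.3,-17.6,0,0,0,0.139,10],[1.3,-17.6,0,0,0,0.139,10]]}}

```text
time: 27.5
eef_pos: [0.6918, 0.0972, 0.0253]
eef_rot: [1.438, 2.791, -0.0]
ft_force: [-0.8, 2.5, -1.3]
width: 0.0162
```

Emit:
{"op": "play_rows", "data": {"rows": [[0.3,-8.8,0,0,0,0.07,10],[1.3,-17.6,0,0,0,0.139,10],[2.8,-26.3,0,0,0,0.209,10],[2.8,-26.3,0,0,0,0.209,10]]}}

```text
time: 27.9
eef_pos: [0.6682, 0.0859, 0.0255]
eef_rot: [1.719, 2.629, 0.002]
ft_force: [-0.3, 5.3, -3.0]
width: 0.0161
```

Run:
```python
from fit import *
here(); c=cam("top"); cv2.imwrite("pics/t12.png",c["pixels"])
uv,_=cv2.projectPoints(np.array([[.6198,.2,.03]]),c["rvec"],c["tvec"],c["K"],c["dist_coeffs"]); u,v=uv.reshape(2).round().astype(int)
print(c["pixels"].astype(int).mean(2).astype(int)[v-6:v+7,u-7:u+8])
# rotation check of the inner ring (nut top face, inside the jaw)
def ring(im):
    g=cv2.cvtColor(topdown(dict(c,pixels=im),.585,.655,.165,.235,.0005,.034),cv2.COLOR_BGR2GRAY).astype(np.float32)
    th=np.radians(np.arange(0,360,15)); rr=.0112
    x=N[0]+rr*np.cos(th); y=N[1]+rr*np.sin(th)
    return cv2.remap(g,((.235-y)/.0005).astype(np.float32)[None],((.655-x)/.0005).astype(np.float32)[None],cv2.INTER_LINEAR).ravel().astype(int)
for f in("top0","t11","t10","t12"): print(f,ring(cv2.imread(f"pics/{f}.png")))
p,r,o=pose(); swing(92,6,10,.0255)
```

```text
t 27.9 p [0.6682 0.0859 0.0255] yaw 113.65 tilt [0.001 0.   ] F [-0.3  5.3 -3. ] w 0.0161 q [ 0.04  0.73 -0.37  1.67  0.34  0.8  -0.08]
[[109 145 152 151 172 199 201 202 197 191 186 111 141 143 117]
 [ 90  91 154 179 197 222 182 202 183 189 193 145 109 173 190]
 [118 153 187 200 226 182 111 115  96 173 183 196 159 192 204]
 [137 185 211 223 166 117  95 146 193 133 169 190 197 172 202]
 [191 187 191 150  81  71  78 101 149 194 105 184 190 187 169]
 [219 138 102 132  85  73  80  74  50 172 112 124 195 198 174]
 [100  52 107 154  95  73  85  83  15 181 214 126 168 187 198]
 [125 142 105 195 110  67  80  52   1 168 147  77 183 198 220]
 [146 163  91 148 210 111  29  20 167 172  64 169 216 218 208]
 [150 165  85 155 227 212 203 197 229 112 172 196 214 212 122]
 [155 162 102 143 150 112 106  98 134 180 198 216 242 111  46]
 [135 157 111 144 147  88 146 171 183 204 223 222  91  39 127]
 [129 150 114 142 153 102 176 159 209 241 178  86  44 138 177]]
top0 [147 137 129 119 130 144 151 163 161 183 208 185 164 180 228 172 164 168
 189 137 169 180 206 168]
t11 [150 139 132 118 133 146 145 166 164 184 216 198 169 178 213 167 175 179
 186 146 175 183 212 172]
t10 [102 110 123 121 112 117 133 163 164 187 210 189 164 175 208 165 163 170
 196 136 153 162 191 132]
t12 [114 126 141 135 127 131 140 172 168 193 217 189 166 172 217 167 156 165
 198 134 161 163 178 138]
[0.3, -7.8, -0.1, 0.001, -0.0, 0.063, 10]
[1.2, -15.6, -0.1, 0.001, -0.0, 0.126, 10]
[2.5, -23.4, -0.1, 0.001, -0.0, 0.19, 10]
[4.3, -31.0, -0.1, 0.001, -0.0, 0.253, 10]
[6.6, -38.5, -0.1, 0.001, -0.0, 0.316, 10]
[9.3, -45.8, -0.1, 0.001, -0.0, 0.379, 10]
```

Run:
```python
from h import *
here(); p,r,o=pose()
a=np.arctan2(*(N-p[:2])[::-1]); u=np.array([np.cos(a),np.sin(a)]);n=np.array([-u[1],u[0]])
print("line yaw",np.degrees(a),np.linalg.norm(N-p[:2]))
for k in("top","side"):
    c=cam(k); P=world(c).reshape(-1,3); P=P[~np.isnan(P[:,0])]; d=(P[:,:2]-p[:2])@u*1e3; l=(P[:,:2]-p[:2])@n*1e3; z=P[:,2]*1e3
    for lo in range(24,164,10):
        m=(d>=lo)&(d<lo+10)&(abs(l)<30)&(z>27)&(z<60)
        if m.sum()>3: print(k,lo+5,m.sum(),"l",np.percentile(l[m],[2,50,98]).round(1),"z mean/med",z[m].mean().round(1),np.median(z[m]).round(1), "sd",z[m].std().round(1))
```

```text
t 27.95 p [0.6684 0.0859 0.0254] yaw 113.73 tilt [0.001 0.   ] F [-1.   5.1 -2. ] w 0.0159 q [ 0.04  0.73 -0.37  1.67  0.34  0.8  -0.07]
line yaw 113.0747937098512 0.12399228037151329
top 79 6 l [-6.5  4.7 10.9] z mean/med 32.7 32.1 sd 3.1
top 89 18 l [-8.1  0.1  9.9] z mean/med 31.6 31.6 sd 1.8
top 99 23 l [-8.4  4.1 14.9] z mean/med 31.2 30.7 sd 2.2
top 109 42 l [-21.8  -1.2  20.4] z mean/med 32.6 32.0 sd 2.0
top 119 49 l [-22.4   3.2  23.4] z mean/med 35.6 33.5 sd 5.9
top 129 42 l [-21.9   4.   24. ] z mean/med 35.2 32.9 sd 6.4
top 139 13 l [-17.7 -11.1  20.7] z mean/med 31.6 31.1 sd 3.0
top 149 11 l [-25.8 -12.2   8.9] z mean/med 29.2 28.2 sd 2.1
top 159 10 l [-23.6  -4.   11.9] z mean/med 28.3 28.0 sd 0.9
side 29 6 l [ 5.8  8.8 11.1] z mean/med 32.8 34.1 sd 3.1
side 39 6 l [-0.3  7.5 12. ] z mean/med 33.2 33.5 sd 1.2
side 49 5 l [ 0.1  5.7 10.2] z mean/med 34.4 33.8 sd 1.1
side 59 7 l [-0.5  4.7 10.4] z mean/med 33.6 34.2 sd 1.7
side 69 7 l [ 0.7  8.7 10.3] z mean/med 32.5 33.1 sd 2.2
side 79 6 l [-0.5  4.7  9.1] z mean/med 33.0 33.1 sd 1.6
side 89 10 l [-2.7  4.9  9.9] z mean/med 33.4 33.4 sd 1.5
side 99 14 l [-5.  11.7 19.4] z mean/med 33.3 34.6 sd 2.9
side 109 21 l [-7.6  7.5 22.9] z mean/med 36.1 34.8 sd 4.6
side 119 25 l [-8.5  7.2 24.1] z mean/med 39.3 38.2 sd 5.4
side 129 13 l [-11.9   7.4  23.1] z mean/med 38.1 35.6 sd 7.3
side 159 12 l [-23.7  11.8  26.1] z mean/med 29.0 28.6 sd 1.6
```

Run:
```python
from h import *
p,r,o=pose()
row(*(p[:2]-.06*np.array([np.cos(np.radians(128.7)),np.sin(np.radians(128.7))])),.0255,113.7,10,p,r)
for b,z in((.06,.05),(.06,.0255),(.03,.0255),(.015,.0255),(.0,.0255)): row(*tgt(73.5,b),z,73.5,10,p,r)
```

```text
[-58.0, 15.5, -0.3, 0.001, -0.0, 0.0, 10]
[-26.1, -105.3, -24.9, 0.001, -0.0, 0.702, 10]
[-26.1, -105.3, -0.4, 0.001, -0.0, 0.702, 10]
[1.0, -92.5, -0.3, 0.001, -0.0, 0.702, 10]
[14.6, -86.1, -0.3, 0.001, -0.0, 0.702, 10]
[28.2, -79.7, -0.3, 0.001, -0.0, 0.702, 10]
```

Emit:
{"op": "play_rows", "data": {"rows": [[-20,5,0,0,0,0,10],[-40,10,0,0,0,0,10],[-58,15.5,-10,0,0,0,10],[-55,-15,-25,0,0,0.14,10],[-48,-45,-25,0,0,0.28,10],[-40,-75,-25,0,0,0.42,10],[-30,-100,-25,0,0,0.56,10],[-26,-105,-25,0,0,0.702,10],[-26,-105,-10,0,0,0.702,10],[-26,-105,0,0,0,0.702,10],[-12,-99,0,0,0,0.702,10],[1,-92.5,0,0,0,0.702,10],[8,-89.3,0,0,0,0.702,10],[14.6,-86.1,0,0,0,0.702,10],[21.4,-82.9,0,0,0,0.702,10],[28,-79.7,0,0,0,0.702,10],[28,-79.7,0,0,0,0.702,10]]}}

```text
time: 29.75
eef_pos: [0.584, 0.0796, 0.0252]
eef_rot: [2.517, 1.88, -0.0]
ft_force: [-0.7, 0.0, -2.1]
width: 0.0162
```

Run:
```python
from h import *
here(); swing(65.5,4,10,.0255)
```

```text
t 29.75 p [0.584  0.0796 0.0252] yaw 73.52 tilt [ 0. -0.] F [-0.7  0.  -2.1] w 0.0162 q [-0.08  0.61 -0.21  1.9   0.2   0.65 -0.7 ]
[0.1, -4.4, -0.3, 0.0, 0.0, 0.035, 10]
[0.3, -8.8, -0.3, 0.0, 0.0, 0.07, 10]
[0.7, -13.2, -0.3, 0.0, 0.0, 0.105, 10]
[1.3, -17.5, -0.3, 0.0, 0.0, 0.14, 10]
```

Emit:
{"op": "play_rows", "data": {"rows": [[0.1,-4.4,0,0,0,0.035,10],[0.3,-8.8,0,0,0,0.07,10],[0.7,-13.2,0,0,0,0.105,10],[1.3,-17.5,0,0,0,0.14,10]]}}

```text
time: 30.15
eef_pos: [0.5678, 0.0858, 0.0254]
eef_rot: [2.643, 1.697, 0.001]
ft_force: [0.8, -1.2, -1.7]
width: 0.0162
```

Emit:
{"op": "play_rows", "data": {"rows": [[0.1,-4.4,0,0,0,0.035,10],[0.3,-8.8,0,0,0,0.07,10],[0.3,-8.8,0,0,0,0.07,10]]}}

```text
time: 30.45
eef_pos: [0.5602, 0.0898, 0.0257]
eef_rot: [2.7, 1.604, 0.003]
ft_force: [1.4, -0.3, -1.9]
width: 0.016
```

Run:
```python
from h import *
here(); print(pose()[2]["torque"],pose()[2]["joint_torque"]); swing(105,12,10,.0255)
```

```text
t 30.45 p [0.5602 0.0898 0.0257] yaw 61.44 tilt [ 0.002 -0.   ] F [ 1.4 -0.3 -1.9] w 0.016 q [-0.15  0.58 -0.16  1.95  0.15  0.62 -0.9 ]
[-0.13911081 -0.1290352   0.19510541] [ -0.38033595 -56.96028471  -1.29688729 -17.8960973   -0.4210102
   0.11280228  -0.54981809]
[0.3, 7.9, 0.2, 0.002, -0.001, -0.063, 10]
[1.0, 15.8, 0.2, 0.002, -0.001, -0.127, 10]
[2.3, 23.7, 0.2, 0.002, -0.001, -0.19, 10]
[4.1, 31.4, 0.2, 0.002, -0.001, -0.253, 10]
[6.3, 39.0, 0.3, 0.002, -0.001, -0.317, 10]
[9.1, 46.5, 0.3, 0.002, -0.0, -0.38, 10]
[12.3, 53.7, 0.3, 0.002, -0.0, -0.444, 10]
[15.9, 60.8, 0.3, 0.002, -0.0, -0.507, 10]
[20.0, 67.6, 0.3, 0.002, -0.0, -0.57, 10]
[24.5, 74.1, 0.3, 0.002, -0.0, -0.634, 10]
[29.4, 80.3, 0.4, 0.002, -0.0, -0.697, 10]
[34.7, 86.2, 0.4, 0.002, -0.0, -0.76, 10]
```

Emit:
{"op": "play_rows", "data": {"rows": [[0.3,7.9,0,0,0,-0.063,10],[1,15.8,0,0,0,-0.127,10],[2.3,23.7,0,0,0,-0.19,10],[4.1,31.4,0,0,0,-0.253,10],[6.3,39,0,0,0,-0.317,10],[9.1,46.5,0,0,0,-0.38,10],[9.1,46.5,0,0,0,-0.38,10]]}}

```text
time: 31.15
eef_pos: [0.6056, 0.0752, 0.0255]
eef_rot: [2.348, 2.086, 0.002]
ft_force: [-1.1, 0.3, -1.5]
width: 0.0161
```

Emit:
{"op": "play_rows", "data": {"rows": [[0.3,7.9,0,0,0,-0.063,10],[1,15.8,0,0,0,-0.127,10],[2.3,23.7,0,0,0,-0.19,10],[4.1,31.4,0,0,0,-0.253,10],[6.3,39,0,0,0,-0.317,10],[9.1,46.5,0,0,0,-0.38,10],[9.1,46.5,0,0,0,-0.38,10]]}}

```text
time: 31.85
eef_pos: [0.6525, 0.0789, 0.0252]
eef_rot: [-1.913, -2.492, -0.0]
ft_force: [-2.0, -0.4, -1.3]
width: 0.0164
```

Run:
```python
from h import *
here(); c=cam("top"); cv2.imwrite("pics/t13.png",c["pixels"])
uv,_=cv2.projectPoints(np.array([[.6198,.2,.03]]),c["rvec"],c["tvec"],c["K"],c["dist_coeffs"]); u,v=uv.reshape(2).round().astype(int)
print(c["pixels"].astype(int).mean(2).astype(int)[v-6:v+7,u-7:u+8])
a=np.radians(120.2);row(*(pose()[0][:2]-.058*np.array([np.cos(a),np.sin(a)])),.0255,105.2,10)
```

```text
t 31.85 p [0.6525 0.0789 0.0252] yaw 105.0 tilt [0. 0.] F [-2.  -0.4 -1.3] w 0.0164 q [ 0.03  0.71 -0.34  1.72  0.32  0.77 -0.21]
[[108 150 147 154 171 183 195 227 205 193 188 186 118 125 128]
 [ 90 124 174 182 196 209 222 169 185 185 184 192 169  84  91]
 [109 138 190 201 223 186 156 148 111  74 159 188 195 142 191]
 [181 196 228 206 145 115 106 183 187 184 128 184 193 158 204]
 [189 195 142 135  78  76  80 111 126 207 183 183 188 193 165]
 [118  93  46 122  90  72  73  80  37 203 183  99 188 194 161]
 [125 126 110 134  89  73  83  82  15 152 175  67 155 191 204]
 [143 158 114 199 113  70  82  56  11 162 100  72 194 192 210]
 [144 164  86 153 194  93  29  26 125 226  87 101 191 198 220]
 [151 166  86 157 171 192 214 208 135 148 168 183 200 229 199]
 [156 161 101 143 139 200 164  96 141 177 195 209 240 205  82]
 [135 154 111 142 143 111  62 178 192 203 226 234 121  77  42]
 [134 151 106 138 135 170 188 220 220 235 147  86  43 131 172]]
[-55.9, 15.3, -0.3, 0.0, -0.0, -0.005, 10]
```

The nut pixels changed after the counter-clockwise swing. So the nut had been at its stop (turned by about 60°) and I have now backed it off. I withdraw and fit.

Emit:
{"op": "play_rows", "data": {"rows": [[-14,3.8,0,0,0,0,10],[-28,7.6,0,0,0,0,10],[-42,11.5,0,0,0,0,10],[-56,15.3,0,0,0,0,10],[-56,15.3,0,0,0,0,10]]}}

```text
time: 32.4
eef_pos: [0.6829, 0.0241, 0.0253]
eef_rot: [1.92, 2.484, -0.001]
ft_force: [0.9, -0.6, -2.0]
width: 0.0161
```

Run:
```python
from fit import *
here(); c=cam("top"); cv2.imwrite("pics/t14.png",c["pixels"]); hexfit(c,None,"now")
```

```text
t 32.4 p [0.6829 0.0241 0.0253] yaw 104.59 tilt [ 0.002 -0.002] F [ 0.9 -0.6 -2. ] w 0.0161 q [ 0.1   0.74 -0.34  1.65  0.32  0.8  -0.12]
now [(0, 158.6), (2, 155.7), (4, 153.5), (6, 151.4), (8, 149.1), (10, 146.4), (12, 144.1), (14, 141.7), (16, 139.6), (18, 137.6), (20, 135.5), (22, 134.5), (24, 133.9), (26, 134.9), (28, 136.9), (30, 140.4), (32, 146.7), (34, 153.4), (36, 160.6), (38, 167.2), (40, 173.3), (42, 177.4), (44, 179.8), (46, 179.9), (48, 177.9), (50, 174.7), (52, 171.2), (54, 167.0), (56, 163.2), (58, 160.6)]
[(177.9, 48, (np.float64(0.0), np.float64(0.0))), (179.8, 44, (np.float64(0.0), np.float64(0.0))), (179.9, 46, (np.float64(0.0), np.float64(0.0)))]
```

The fit now reads 45.5°, backed off by 17°. Since the joint cannot go below 0, the nut had been tight before. I re-engage at yaw 90.5, seated deeper, and re-tighten.

Run:
```python
from h import *
p,r,o=pose()
for b in(.055,.03,.015,-.0015): row(*tgt(90.5,b),.0255,90.5,10,p,r)
```

```text
[7.2, -46.1, -0.4, 0.001, 0.001, 0.248, 10]
[32.2, -46.5, -0.4, 0.001, 0.001, 0.248, 10]
[47.2, -46.7, -0.4, 0.001, 0.001, 0.248, 10]
[63.7, -46.9, -0.4, 0.001, 0.001, 0.248, 10]
```

Emit:
{"op": "play_rows", "data": {"rows": [[0,-16,0,0,0,0.08,10],[4,-32,0,0,0,0.17,10],[7,-46,0,0,0,0.248,10],[20,-46.3,0,0,0,0.248,10],[32,-46.5,0,0,0,0.248,10],[40,-46.6,0,0,0,0.248,10],[47,-46.7,0,0,0,0.248,10],[55,-46.8,0,0,0,0.248,10],[63.7,-46.9,0,0,0,0.248,10],[63.7,-46.9,0,0,0,0.248,10]]}}

```text
time: 33.45
eef_pos: [0.6202, 0.0748, 0.0248]
eef_rot: [2.211, 2.229, -0.004]
ft_force: [0.3, -3.5, -2.8]
width: 0.0158
```

Run:
```python
from h import *
here(); swing(66.5,8,10,.0255)
```

```text
t 33.45 p [0.6202 0.0748 0.0248] yaw 90.45 tilt [-0.    -0.003] F [ 0.3 -3.5 -2.8] w 0.0158 q [-0.01  0.66 -0.28  1.8   0.27  0.71 -0.44]
[0.2, -6.5, -0.7, -0.0, 0.003, 0.052, 10]
[0.7, -13.1, -0.7, 0.0, 0.003, 0.105, 10]
[1.6, -19.5, -0.7, 0.0, 0.003, 0.157, 10]
[2.8, -26.0, -0.7, 0.0, 0.003, 0.209, 10]
[4.4, -32.3, -0.7, 0.0, 0.003, 0.261, 10]
[6.3, -38.6, -0.7, 0.0, 0.003, 0.314, 10]
[8.5, -44.7, -0.7, 0.0, 0.003, 0.366, 10]
[11.0, -50.8, -0.7, 0.001, 0.003, 0.418, 10]
```

Seated against the throat (about 3.5 N axial). I swing clockwise.

Emit:
{"op": "play_rows", "data": {"rows": [[0.2,-6.5,0,0,0,0.052,10],[0.7,-13.1,0,0,0,0.105,10],[1.6,-19.5,0,0,0,0.157,10],[2.8,-26,0,0,0,0.209,10],[4.4,-32.3,0,0,0,0.261,10],[6.3,-38.6,0,0,0,0.314,10],[8.5,-44.7,0,0,0,0.366,10],[11,-50.8,0,0,0,0.418,10],[11,-50.8,0,0,0,0.418,10]]}}

```text
time: 34.35
eef_pos: [0.5691, 0.0853, 0.0249]
eef_rot: [2.625, 1.72, -0.003]
ft_force: [0.1, -1.8, -1.8]
width: 0.0162
```

Run:
```python
from h import *
here(); swing(50.5,8,10,.0253)
```

```text
t 34.35 p [0.5691 0.0853 0.0249] yaw 66.47 tilt [ 0.    -0.004] F [ 0.1 -1.8 -1.8] w 0.0162 q [-0.12  0.59 -0.18  1.93  0.18  0.63 -0.82]
[0.1, -4.4, -0.4, 0.002, 0.003, 0.035, 10]
[0.4, -8.7, -0.4, 0.002, 0.003, 0.07, 10]
[0.8, -13.1, -0.4, 0.002, 0.003, 0.105, 10]
[1.3, -17.4, -0.4, 0.002, 0.003, 0.139, 10]
[2.0, -21.7, -0.4, 0.002, 0.003, 0.174, 10]
[2.9, -26.0, -0.5, 0.002, 0.003, 0.209, 10]
[3.9, -30.3, -0.5, 0.002, 0.003, 0.244, 10]
[5.0, -34.5, -0.5, 0.002, 0.003, 0.279, 10]
```

Emit:
{"op": "play_rows", "data": {"rows": [[0.1,-4.4,0,0,0,0.035,10],[0.4,-8.7,0,0,0,0.07,10],[0.8,-13.1,0,0,0,0.105,10],[0.8,-13.1,0,0,0,0.105,10]]}}

```text
time: 34.75
eef_pos: [0.5581, 0.0912, 0.0251]
eef_rot: [2.71, 1.581, -0.001]
ft_force: [1.9, -1.8, -2.0]
width: 0.0159
```

Emit:
{"op": "play_rows", "data": {"rows": [[0.1,-4.4,0,0,0,0.035,10],[0.4,-8.7,0,0,0,0.07,10],[0.4,-8.7,0,0,0,0.07,10]]}}

```text
time: 35.05
eef_pos: [0.5511, 0.0956, 0.0252]
eef_rot: [2.762, 1.487, -0.001]
ft_force: [1.4, -3.8, -1.7]
width: 0.0163
```

Emit:
{"op": "play_rows", "data": {"rows": [[0.1,-4.4,0,0,0,0.035,10],[0.4,-8.7,0,0,0,0.07,10],[0.4,-8.7,0,0,0,0.07,10]]}}

```text
time: 35.35
eef_pos: [0.5442, 0.1, 0.0251]
eef_rot: [2.811, 1.391, -0.001]
ft_force: [1.6, -3.6, -1.3]
width: 0.0161
```

Run:
```python
from h import *
here(); p,r,o=pose()
print("line",np.degrees(np.arctan2(*(N-p[:2])[::-1])),np.linalg.norm(N-p[:2]))
X=r.as_matrix(); 
c=cam("side"); P=world(c).reshape(-1,3); P=P[~np.isnan(P[:,0])]
a=np.radians(52); u=np.array([np.cos(a),np.sin(a)]);n=np.array([-u[1],u[0]]); d=(P[:,:2]-p[:2])@u*1e3; l=(P[:,:2]-p[:2])@n*1e3; z=P[:,2]*1e3
for lo in range(34,160,12):
    m=(d>=lo)&(d<lo+12)&(abs(l)<30)&(z>27)&(z<60)
    if m.sum()>3: print(lo+6,m.sum(),np.percentile(l[m],[2,50,98]).round(1),np.median(z[m]).round(1))
```

```text
t 35.35 p [0.5442 0.1    0.0251] yaw 52.66 tilt [ 0.002 -0.005] F [ 1.6 -3.6 -1.3] w 0.0161 q [-0.21  0.56 -0.12  1.99  0.12  0.6  -1.06]
line 52.9255799913041 0.12538478060489172
40 4 [-8.1 -7.3 -4.5] 33.1
52 7 [-9.2 -7.8 -2.8] 33.9
64 7 [-10.6  -6.7  -1.9] 33.5
76 6 [-9.2 -6.6 -4.1] 32.2
88 8 [-8.8 -5.7 -0. ] 33.5
100 14 [-21.1 -10.3   2.6] 32.0
112 24 [-24.9  -6.5   1.7] 34.5
124 22 [-23.6  -6.3   3.3] 37.5
136 6 [-20.  -14.9  -6.3] 32.2
160 7 [ 4.6 21.  27.9] 31.7
```

Emit:
{"op": "play_rows", "data": {"rows": [[0.1,-4.4,0,0,0,0.035,10],[0.4,-8.7,0,0,0,0.07,10],[0.4,-8.7,0,0,0,0.07,10],[0.4,-8.7,0,0,0,0.07,10]]}}

```text
time: 35.8
eef_pos: [0.5367, 0.1047, 0.0247]
eef_rot: [2.857, 1.294, -0.005]
ft_force: [-1.3, -3.4, -1.1]
width: 0.0159
```

Run:
```python
from h import *
here(); p,r,o=pose()
a=np.radians(63.6+0);row(*(p[:2]-.06*np.array([np.cos(a),np.sin(a)])),.0255,48.6,10,p,r)
for y,b,z in((95,.07,.07),): row(*tgt(y,b),z,y,10,p,r)
```

```text
t 35.8 p [0.5367 0.1047 0.0247] yaw 48.73 tilt [-0.001 -0.006] F [-1.3 -3.4 -1.1] w 0.0159 q [-0.23  0.56 -0.1   2.    0.1   0.59 -1.12]
[-58.0, 15.4, -0.5, 0.004, 0.005, 0.002, 10]
[5.8, 151.9, -44.8, 0.001, 0.006, -0.808, 10]
```

Emit:
{"op": "play_rows", "data": {"rows": [[-15,4,0,0,0,0,10],[-30,8,0,0,0,0,10],[-45,12,0,0,0,0,10],[-58,15.4,-20,0,0,0,10],[-58,45,-45,0,0,-0.14,10],[-55,80,-45,0,0,-0.28,10],[-45,110,-45,0,0,-0.42,10],[-30,135,-45,0,0,-0.56,10],[-10,150,-45,0,0,-0.7,10],[6,152,-45,0,0,-0.808,10],[6,152,-45,0,0,-0.808,10]]}}

```text
time: 36.9
eef_pos: [0.6571, 0.0123, 0.0704]
eef_rot: [2.115, 2.319, -0.0]
ft_force: [-0.1, 0.8, -1.3]
width: 0.0159
```

Run:
```python
from fit import *
here(); c=cam("top"); cv2.imwrite("pics/t15.png",c["pixels"]); hexfit(c,None,"now")
uv,_=cv2.projectPoints(np.array([[.6198,.2,.03]]),c["rvec"],c["tvec"],c["K"],c["dist_coeffs"]); u,v=uv.reshape(2).round().astype(int)
b=c["pixels"].astype(int).mean(2).astype(int)[v-6:v+7,u-7:u+8]
for f in("top0","t11","t14"): 
    a=cv2.imread(f"pics/{f}.png").astype(int).mean(2).astype(int)[v-6:v+7,u-7:u+8]; print(f,abs(b-a)[2:11,3:12].mean().round(1))
```

```text
t 36.9 p [0.6571 0.0123 0.0704] yaw 95.27 tilt [ 0.002 -0.002] F [-0.1  0.8 -1.3] w 0.0159 q [ 0.1   0.64 -0.3   1.71  0.24  0.83 -0.22]
now [(0, 148.7), (2, 153.5), (4, 159.9), (6, 167.1), (8, 174.4), (10, 181.0), (12, 187.4), (14, 193.3), (16, 199.3), (18, 205.1), (20, 210.6), (22, 216.4), (24, 221.3), (26, 224.9), (28, 226.5), (30, 225.0), (32, 222.7), (34, 217.6), (36, 211.5), (38, 203.7), (40, 195.6), (42, 186.8), (44, 178.1), (46, 169.1), (48, 160.9), (50, 153.5), (52, 147.9), (54, 144.5), (56, 143.1), (58, 144.8)]
[(224.9, 26, (np.float64(0.0), np.float64(0.0))), (225.0, 30, (np.float64(0.0), np.float64(0.0))), (226.5, 28, (np.float64(0.0), np.float64(0.0)))]
top0 5.0
t11 4.0
t14 17.3
```

The fit is back at 28.3°, the same stop position as after the first swing, so the nut is tight. I carry the spanner back to the mat.

Run:
```python
from h import *
p,r,o=pose()
for z in(.03,.008,.0045): row(.5168,-.0321,z,124.8,10,p,r)
```

```text
[-30.7, -142.0, 40.2, -0.001, 0.003, -0.519, 10]
[-30.7, -142.0, 62.2, -0.001, 0.003, -0.519, 10]
[-30.6, -142.0, 65.7, -0.001, 0.003, -0.519, 10]
```

Emit:
{"op": "play_rows", "data": {"rows": [[-6,-30,5,0,0,-0.1,10],[-12,-60,12,0,0,-0.2,10],[-18,-90,20,0,0,-0.3,10],[-25,-120,28,0,0,-0.4,10],[-30.7,-142,36,0,0,-0.519,10],[-30.7,-142,45,0,0.003,-0.519,10],[-30.7,-142,55,0,0.003,-0.519,10],[-30.7,-142,61,0,0.003,-0.519,10],[-30.7,-142,64,0,0.003,-0.519,10],[-30.7,-142,65.5,0,0.003,-0.519,10],[-30.7,-142,65.5,0,0.003,-0.519,10]]}}

```text
time: 38.05
eef_pos: [0.5185, -0.0315, 0.0051]
eef_rot: [1.456, 2.782, 0.001]
ft_force: [1.8, -1.2, 1.1]
width: 0.0157
```

Run:
```python
from h import *
here(); p,r,o=pose(); c=cam("top"); P=world(c).reshape(-1,3)
a=np.radians(124.8);u=np.array([np.cos(a),np.sin(a)]);n=np.array([-u[1],u[0]]); d=(P[:,:2]-p[:2])@u*1e3; l=(P[:,:2]-p[:2])@n*1e3; z=P[:,2]*1e3
for lo in range(60,150,12):
    m=(d>=lo)&(d<lo+12)&(abs(l)<8)&(z<30)
    if m.sum()>3: print(lo+6,m.sum(),np.median(z[m]).round(1))
```

```text
t 38.05 p [ 0.5185 -0.0315  0.0051] yaw 124.76 tilt [0.002 0.   ] F [ 1.8 -1.2  1.1] w 0.0157 q [ 0.25  0.59 -0.39  2.06  0.41  0.57  0.18]
66 11 10.9
78 19 10.5
90 18 10.6
102 16 12.7
114 19 9.8
126 17 0.5
138 21 -0.1
150 20 -0.0
```

Emit:
{"op": "play_rows", "data": {"rows": [[0,0,0.6,0,0,0,10],[0,0,0.6,0,0,0,22],[0,0,0.6,0,0,0,40],[0,0,0.6,0,0,0,45],[0,0,0.6,0,0,0,45],[0,0,-10,0,0,0,45],[0,0,-35,0,0,0,45],[0,0,-70,0,0,0,45],[-40,20,-110,0,0,0,45],[-80,60,-150,0,0,0,45],[-120,100,-190,0,0,0,45],[-160,140,-200,0,0,0,45],[-180,150,-200,0,0,0,45],[-180,150,-200,0,0,0,45]]}}

```text
time: 39.5
eef_pos: [0.7474, -0.0953, 0.2081]
eef_rot: [1.456, 2.778, 0.004]
ft_force: [-1.0, -0.2, -0.6]
width: 0.0447
```

Run:
```python
from fit import *
here(); c=cam("top"); W=world(c); g=c["pixels"].astype(int).mean(2)
hexfit(c,None,"now")
P=W.reshape(-1,3); G=g.ravel(); m=(abs(P[:,0]-.49)<.12)&(abs(P[:,1]-.007)<.12)&(P[:,2]>.005)&(P[:,2]<.025)&(G>100); Q=P[m]
print(m.sum(),cv2.minAreaRect((Q[:,:2]*1000).astype(np.float32)),"z pct",np.percentile(Q[:,2],[5,50,95]).round(4))
A=np.c_[Q[:,:2],np.ones(len(Q))]; k=np.linalg.lstsq(A,Q[:,2],rcond=None)[0]; print("slope",k[:2].round(3))
# scene change vs start
a=cv2.imread("pics/top0.png").astype(int).mean(2); d=abs(a-g)>40
for nm,(u0,u1,v0,v1) in dict(blank=(220,252,105,138),spare=(311,335,150,188),oil=(368,395,163,186),pins=(342,395,205,250)).items(): print(nm,d[v0:v1,u0:u1].mean().round(3))
```

```text
t 39.5 p [ 0.7474 -0.0953  0.2081] yaw 124.68 tilt [ 0.006 -0.   ] F [-1.  -0.2 -0.6] w 0.0447 q [ 0.31  0.66 -0.44  1.34  0.29  1.2   0.45]
now [(0, 159.3), (2, 163.8), (4, 169.8), (6, 176.7), (8, 183.6), (10, 189.9), (12, 196.1), (14, 202.1), (16, 208.4), (18, 214.6), (20, 220.6), (22, 227.0), (24, 232.4), (26, 236.4), (28, 238.1), (30, 236.7), (32, 234.3), (34, 229.1), (36, 223.1), (38, 215.3), (40, 207.2), (42, 198.4), (44, 189.6), (46, 180.5), (48, 172.1), (50, 164.5), (52, 158.8), (54, 155.3), (56, 153.9), (58, 155.6)]
[(236.4, 26, (np.float64(0.0), np.float64(0.0))), (236.7, 30, (np.float64(0.0), np.float64(0.0))), (238.1, 28, (np.float64(0.0), np.float64(0.0)))]
375 ((486.67279052734375, 18.71776580810547), (228.79275512695312, 214.79995727539062), 0.5688989162445068) z pct [0.0063 0.0111 0.0155]
slope [-0.021 -0.014]
blank 0.641
spare 0.302
oil 0.0
pins 0.0
```

Emit:
{"op": "play_rows", "data": {"rows": [[-20,-40,-20,0,0,0,45],[-40,-80,-40,0,0,0,45],[-60,-120,-40,0,0,0,45],[-80,-160,-40,0,0,0,45],[-100,-200,-40,0,0,0,45],[-120,-240,-40,0,0,0,45],[-140,-280,-40,0,0,0,45],[-160,-320,-40,0,0,0,45],[-173,-364,-40,0,0,0,45],[-173,-364,-40,0,0,0,45]]}}

```text
time: 40.55
eef_pos: [0.5405, -0.4538, 0.2466]
eef_rot: [1.474, 2.769, -0.004]
ft_force: [-0.8, 0.3, -0.4]
width: 0.0451
```

Run:
```python
from h import *
here(); c=cam("top"); g=c["pixels"].astype(int).mean(2); P=world(c).reshape(-1,3)
a=cv2.imread("pics/top0.png").astype(int).mean(2); d=abs(a-g)>40
for nm,(u0,u1,v0,v1) in dict(blank=(220,252,105,138),spare=(311,335,150,188),oil=(368,395,163,186),pins=(342,395,205,250)).items(): print(nm,d[v0:v1,u0:u1].mean().round(3))
u=np.radians(124.8); u=np.array([np.cos(u),np.sin(u)]); n=np.array([-u[1],u[0]])
C=np.array([.4925,.0055]); dd=(P[:,:2]-C)@u; l=(P[:,:2]-C)@n
for lo in np.arange(-.1,.11,.02):
    m=(dd>=lo)&(dd<lo+.02)&(abs(l)<.03)&(g.ravel()>100)
    if m.any(): print(round(lo+.01,2),m.sum(),"l",np.percentile(l[m],[5,95]).round(3),"z",np.median(P[m][:,2]).round(4))
```

```text
t 40.55 p [ 0.5405 -0.4538  0.2466] yaw 123.96 tilt [ 0.003 -0.004] F [-0.8  0.3 -0.4] w 0.0451 q [ 0.87  0.55 -0.4   1.44  0.22  1.2   1.04]
blank 0.0
spare 0.0
oil 0.035
pins 0.088
-0.09 99 l [-0.023  0.026] z -0.0001
-0.07 81 l [-0.018  0.027] z 0.0081
-0.05 48 l [-0.011  0.026] z 0.0102
-0.03 38 l [-0.008  0.009] z 0.0118
-0.01 41 l [-0.008  0.009] z 0.0111
0.01 38 l [-0.008  0.009] z 0.0104
0.03 40 l [-0.008  0.01 ] z 0.0102
0.05 42 l [-0.007  0.011] z 0.0113
0.07 70 l [-0.027  0.021] z 0.011
0.09 84 l [-0.028  0.023] z 0.0015
0.11 111 l [-0.026  0.026] z -0.0006
```

```bash
python3 -c "
from workcell import ctrl; print(ctrl.finish_job())"
```

```text
the job is handed in; nothing more can be done
None
```

I drew the larger spanner out of the tray, laid it on the mat and let go. I then took it by the small end, turned the nut clockwise with the large jaw and laid the spanner flat on the mat again. The job was handed in at about 40.6 s; I believe the nut is tight, but I never felt it come up solid.

**Last checks that passed**
- The spanner lies flat on the mat near its middle. Its shank top reads 10–12 mm along its length, and the gripper is clear of it.
- The blank and the smaller spanner have not moved.
- The oil bottle and pin box showed no change while in clear view. In the last picture 4–9 % of their pixels differed; I put that down to the arm being near them and did not check further.

**What disagreed**
- **No firm stop felt:** handle forces stayed below about 5 N. The jaw kept swinging past the point where the nut stopped, so it seems to have slipped over the nut.
- **How I judged it tight:** I fitted the nut's hex angle in the top camera pictures. At the start it read 28.5°, and after the first swing 28.5° again, which means either no turn or a full 60°.
- **Back-off test:** to tell those apart I turned the nut back about 17°. It moved that way, which it could not have done from its starting end. I then re-tightened, and it stopped at 28.3°, the same place as before.
- **What this implies:** the nut reached its stop at about 1.05 rad, having started near 0. This is inferred, since a 60° turn looks the same as no turn in the pictures.

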